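# Swap the wrong printing block in the kit

### The job

One of the four printing blocks in the wooden kit tray does not match the other three: take it out and set it down face up in the red returns tray. Then take the block that matches the set from the grey stock rack by its ends, stand it face up on the bare table and let go, take it again by its long sides, and seat it flat in the middle of the empty bay of the kit tray. Set the blocks down, do not drop them, and leave the other blocks where they are.

Things in the scene. Friction and masses are not known exactly. Their poses are not given: they have to be found in the camera images.
- kit_tray: wooden kit tray, 88 (x) x 318 (y) x 48 high, fixed; floor 8 mm above the table. Four bays along y, 68 mm apart, dark pad in each, 3 mm ridges between. Long walls 72 mm apart, as high as the seated blocks, so blocks lie along the tray's x with 5 mm play at each end; 34 mm clear between blocks. End walls 30 high, 32 mm from the outer blocks. Origin: centre of the underside
- bay_0 (a point): centre of bay 0 of the kit tray on its floor (8 mm above the table); axes as the tray
- bay_1 (a point): centre of bay 1 of the kit tray on its floor (8 mm above the table); axes as the tray
- bay_2 (a point): centre of bay 2 of the kit tray on its floor (8 mm above the table); axes as the tray
- bay_3 (a point): centre of bay 3 of the kit tray on its floor (8 mm above the table); axes as the tray
- eyelet_press: green hand press, fixed furniture at the middle of the table, about 0.31 m high; its lever with a ball reaches toward the robot, 0.14 m ahead of the origin, rising to a height of 0.30 m: pass in front of it (nearer the robot) or well above. Not used. Origin: centre of its foot
- odd_block: printing block, 62 long (its x) x 34 wide (y) x 40 high (z), 0.09 kg, pale wood with a coloured top layer; origin at the centre of its underside, z up. Orange top with a dark ring: the wrong one in the kit; it starts in any of the four bays, long axis along the tray's x
- kit_block_a: printing block, 62 long (its x) x 34 wide (y) x 40 high (z), 0.09 kg, pale wood with a coloured top layer; origin at the centre of its underside, z up. Green top with three cream diamonds. Belongs in the kit tray; starts in any bay
- kit_block_b: printing block, 62 long (its x) x 34 wide (y) x 40 high (z), 0.09 kg, pale wood with a coloured top layer; origin at the centre of its underside, z up. Green top with three cream diamonds. Belongs in the kit tray; starts in any bay
- kit_block_c: printing block, 62 long (its x) x 34 wide (y) x 40 high (z), 0.09 kg, pale wood with a coloured top layer; origin at the centre of its underside, z up. Green top with three cream diamonds. Belongs in the kit tray; starts in any bay
- spare_block: printing block, 62 long (its x) x 34 wide (y) x 40 high (z), 0.09 kg, pale wood with a coloured top layer; origin at the centre of its underside, z up. Green top with three cream diamonds. The correct replacement; it starts in any of the three slots of the stock rack
- stock_ring: printing block, 62 long (its x) x 34 wide (y) x 40 high (z), 0.09 kg, pale wood with a coloured top layer; origin at the centre of its underside, z up. Orange top with a dark ring; stock, stays in the rack
- stock_cross: printing block, 62 long (its x) x 34 wide (y) x 40 high (z), 0.09 kg, pale wood with a coloured top layer; origin at the centre of its underside, z up. Blue top with a cream cross; stock, stays in the rack
- stock_rack: grey stock rack, 66 (x) x 138 (y) x 48 high, fixed. Three slots 44 mm apart along y between 6 mm walls as high as the blocks (2 mm play): a block can be taken only by its two ends, 62 mm apart along the rack's x, which stand free; lift it straight up 45 mm or more. Slot floor 8 mm above the table. Origin: centre of the underside
- returns_tray: open red tray with a black floor, 126 x 126 x 26 high, wall 5, fixed. Origin: centre of the underside. The table between it and the press, 0.45 m ahead of the robot and 0.15 m to its right, is bare and always free (table top at height 0)
- returns_floor (a point): centre of the returns tray's inner floor (116 x 116 mm), 8 mm above the table
Mind the look-alikes: they are no part of the job. Leave any pink look-alike of the spare_block alone.

How it is judged (in metres and radians):
On the way, in this order (a step that is already met when the one before it is completed fails the run):
1. the odd block lies face up in the returns tray, released (x of odd_block in the frame of returns_floor between -0.05 and 0.05 m and y of odd_block in the frame of returns_floor between -0.05 and 0.05 m and height (world z) of odd_block below 0.014 m and contact force between the fingers and odd_block below 0.1 N and linear speed of odd_block below 0.02 m/s and angle between odd_block's own z axis and vertical below 0.12 rad), for 0.2 s.
2. the matching stock block stands face up on the bare table, released (height (world z) of spare_block below 0.005 m and contact force between the fingers and spare_block below 0.1 N and linear speed of spare_block below 0.02 m/s and angle between spare_block's own z axis and vertical below 0.12 rad), for 0.2 s.
At the end, for the whole second after the job is handed in: Odd block flat, face up on the returns tray floor. Green stock block flat, face up (0.12 rad) in the freed bay: within 5 mm of its floor, 14 mm of its centre, 0.15 rad of the tray's x. Both released, at rest; the other five blocks within 15 mm of their starts (all of step 1 and (horizontal distance between spare_block and bay_0 below 0.014 m or horizontal distance between spare_block and bay_1 below 0.014 m or horizontal distance between spare_block and bay_2 below 0.014 m or horizontal distance between spare_block and bay_3 below 0.014 m) and height (world z) of spare_block below 0.013 m and angle between the x axis of spare_block and the x axis of kit_tray, either way round below 0.15 rad and contact force between the fingers and spare_block below 0.1 N and linear speed of spare_block below 0.02 m/s and angle between spare_block's own z axis and vertical below 0.12 rad and distance of each of kit_block_a, kit_block_b, kit_block_c, stock_ring, stock_cross from where it was at the start of the episode below 0.015 m); the robot touches nothing.
It fails at once if one of the other five blocks is shifted by more than 15 mm (distance of any of kit_block_a, kit_block_b, kit_block_c, stock_ring, stock_cross from where it was at the start of the episode above 0.015 m).
It fails at once if a swapped block is dropped (out of the fingers with its underside more than 40 mm above the table) ((height (world z) of odd_block above 0.04 m and contact force between the fingers and odd_block below 0.01 N) or (height (world z) of spare_block above 0.04 m and contact force between the fingers and spare_block below 0.01 N)).
It also fails if it takes over 72 s, if anything falls off the work surface, if the arm or the gripper's body presses on something with over 40 N, if the wrist force passes 120 N, or if a joint passes its speed limit or range.

### The arm

A 7-joint arm with a two-finger parallel gripper is mounted at the origin on a cart in front of the work surface, level with it; the furniture and walls round the work are solid. World frame = base frame: x ahead of the robot, y to its left, z up, the work surface at z = 0. Lengths are in mm, angles in rad, forces in N, time in s.
With the tool pointing down it reaches from about 350 to 900 mm from the base axis. Payload 19.9 kg.
Tool frame: the origin (TCP) lies where the fingers leave the gripper's body, on its centre line; the fingertips stand robot.tip_reach ahead of it and the grasp point (between the pads) lies 54 mm ahead of it (robot.tip_reach is the distance from the TCP to the fingertips, in mm); z points along the fingers, x is the direction in which the jaws open and shut, and the axes are right-handed (so a half turn about z gives the same grasp; the last joint's range is limited). The gripper opens to 85 mm and grips with 20 to 120 N. Pads are 22 mm wide; open, the fingers measure 114 mm over their backs; the gripper's body (76 mm by 85 mm) begins 54 mm behind the grasp point. The pads swing forward as they close: fully open they stand 13 mm farther back than shut.
Start: joints at [1.27, 0.417, -0.01, 1.614, 0.005, 1.111, -0.053], TCP at [160.555, -604.012, 303.86] pointing down, gripper open.
Joint ranges: [-2.81, 2.81], [-0.39, 2.02], [-1.27, 1.25], [0.06, 2.57], [-1.19, 4.33], [0.19, 2], [-2.82, 2.82]. Speed limits (rad/s): [1.89, 1.89, 2.39, 2.39, 3.01, 3.01, 3.01].

### API

Orientations are given as a 3x3 rotation matrix whose columns are the frame's x, y, z axes.
In Python, from rig import sensors, get_image, get_calibration, robot, cut_out gives the robot as it stands.
- The arm moves only by the tool carry_out, never from a script. Its argument "motion" is a list of rows, each a list of 3 entries, a list of its own where there are three numbers: the shift along the tool's x, y, z in m, then the turn about the tool's z in rad, then the closure, from 0 (fully open) to 1 (shut). A call has 1 to 8 rows; each row shifts and turns the pose as measured when the row begins, along the tool's axes as they then stand; what a row does not reach is not made up. A row lasts 1/12 s, in which the tool goes at most 41.7 mm and 7.16 degrees, less where a joint would pass 70% of its speed; a pose out of reach is approached as far as the arm can. A call is refused whole if a number of a shift passes 0.0417 or a number of a turn 0.125, either way. A call with a gripper value outside its range is refused whole. The fingers move at their own pace and stop on an object; "grip_force" is the grip in N (left out, the last holds). Time passes only in rows, so rows that do not move let the fingers close. It gives the time, the measured TCP pose, the force and the opening at its end, in the units of the state.
- sensors.observe(): the state, without advancing time (a new reading comes with each control period).
- get_image(name): name is "scene" or "top" or "wrist"; returns the picture (384x512x3 uint8, red, green, blue); there is no depth.
- get_calibration(name): a dict with "fx", "fy", "cx", "cy" (pixels), "extrinsics" (4x4, takes a point from camera to world coordinates). Camera axes: x right, y down, z forward; pixel columns grow to the right and rows downward; lengths in mm; the calibration is good to about 2 mm. A picture is of the moment at which its call begins: read the wrist's pose just before it. get_calibration takes no time and is no camera call; for the wrist camera it gives the pose at the moment of the call.
- robot.finish_job(): hands the job in, once; it reports no verdict.
Trained networks look in the newest picture that a camera, given by its name, has taken for a name from the list of things; names that differ only in an ending like _2 or _b are one class to them, and where a whole thing is asked for, a point or a joint stands for the part that bears it (a point fixed in the world has none). Each returns a list of dicts, best first, with "p" (0 to 1); they miss things now and then, are a little off and sometimes report something else, mostly with a low value. They report only what shows in the picture. A call takes as long as a camera call. They do not tell look-alikes from the thing itself.
- cut_out(camera, label): "region" (384x512 bool, what is visible of it) and "extent" ([centre column, centre row, width, height] in pixels, round what is visible of it).
The state is a dict: "clock": time; "q": joint angles; "qd": joint speeds; "joint_torque": joint torques, N m; "tool_pos": TCP position; "orientation": TCP orientation; "wrist_force": force on the tool from outside, world axes, zero at the start; "torque": the same for the moment, N m; "grip_width": opening from 0.0 (shut) to 1.0 (fully open).
Only numpy, scipy, OpenCV 4.12 (cv2) and the standard library are available. Lean on these libraries where they do the work, as an engineer would, in place of code of your own. Each camera call takes 0.05 s, during which the arm holds its last target.

## Working session

There is one attempt and no reset: what is moved stays moved. The work goes in short steps, Python scripts to look and compute and a tool call to move; the robot and the scene stay as the last step left them, time stands still between calls to the robot, and variables do not carry over. Pictures are saved under pics/ and viewed, and the job is handed in when it is done.

Besides the shell and the picture viewer there is one more tool, called after "Call:" by a JSON object that holds its "method" and its "body". carry_out: Moves the arm, as the interface text tells. Its arguments: {"type":"object","properties":{"motion":{"type":"array"},"grip_force":{"type":"number"}},"required":["motion"]}

```bash
ls; mkdir -p pics; python3 - <<'E'
from rig import sensors,get_image,get_calibration,robot
import cv2,numpy as np
np.set_printoptions(precision=3,suppress=True)
s=sensors.observe()
for k,v in s.items(): print(k,v)
print(robot.tip_reach)
for n in ["scene","top","wrist"]:
    im=get_image(n); cv2.imwrite(f"pics/{n}0.png",im[:,:,::-1]); c=get_calibration(n); print(n,c)
E
```

```text
pics
clock 0.0
q [ 1.27   0.418 -0.01   1.614  0.005  1.111 -0.053]
qd [-0.     0.     0.     0.002 -0.001  0.001 -0.   ]
joint_torque [  0.001 -86.444   0.679 -43.49    0.019   0.007   0.   ]
tool_pos [ 160.475 -603.781  303.236]
orientation [[ 0.257 -0.966 -0.   ]
 [-0.966 -0.257  0.001]
 [-0.001  0.    -1.   ]]
wrist_force [0.305 0.059 0.51 ]
torque [ 0.005 -0.065 -0.004]
grip_width 1.0009738963965722
72.6
scene {'fx': 406.956066957881, 'fy': 406.956066957881, 'cx': 260.44480090719964, 'cy': 186.33732896838893, 'extrinsics': array([[   0.987,   -0.133,    0.09 ,  393.138],
       [  -0.16 ,   -0.767,    0.622, -839.367],
       [  -0.014,   -0.628,   -0.778, 1044.247],
       [   0.   ,    0.   ,    0.   ,    1.   ]])}
top {'fx': 399.4415187924521, 'fy': 399.4415187924521, 'cx': 260.99188348580054, 'cy': 187.75677632989056, 'extrinsics': array([[   0.087,   -0.975,    0.203,  312.767],
       [  -0.996,   -0.086,    0.015,  -55.293],
       [   0.003,   -0.204,   -0.979, 1075.775],
       [   0.   ,    0.   ,    0.   ,    1.   ]])}
wrist {'fx': 265.81719825690783, 'fy': 265.81719825690783, 'cx': 258.2532656601381, 'cy': 194.43781087946147, 'extrinsics': array([[   0.256,   -0.93 ,   -0.266,  228.297],
       [  -0.967,   -0.246,   -0.069, -586.403],
       [  -0.001,    0.274,   -0.962,  371.887],
       [   0.   ,    0.   ,    0.   ,    1.   ]])}
```

View pics/top0.png

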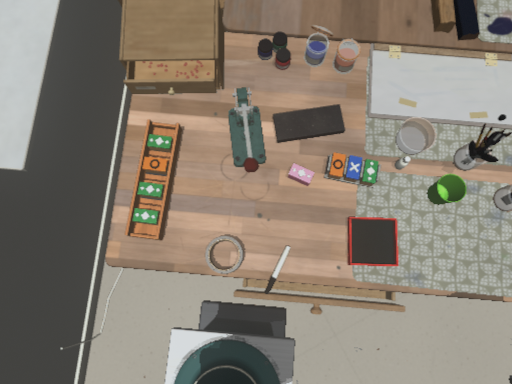

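View pics/scene0.png

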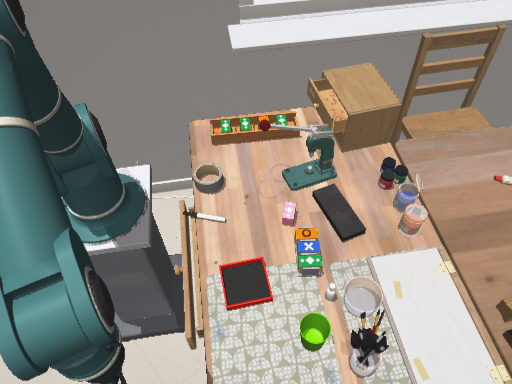

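View pics/wrist0.png

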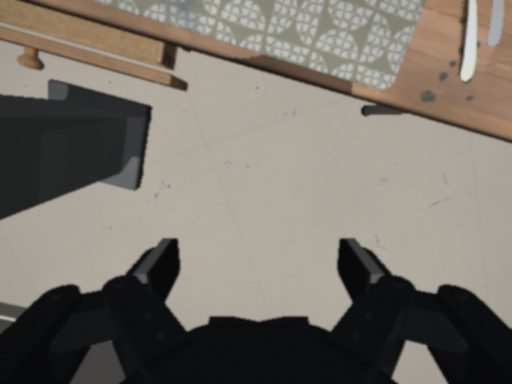

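```bash
cat > h.py <<'E'
from rig import sensors,get_image,get_calibration,robot,cut_out
import cv2,numpy as np
np.set_printoptions(precision=3,suppress=True)
def p2w(c,uv,z):
    uv=np.atleast_2d(uv).astype(float); E=c["extrinsics"]
    d=np.c_[(uv[:,0]-c["cx"])/c["fx"],(uv[:,1]-c["cy"])/c["fy"],np.ones(len(uv))]@E[:3,:3].T
    o=E[:3,3]; return o+d*((z-o[2])/d[:,2])[:,None]
def w2p(c,P):
    P=np.atleast_2d(P); E=c["extrinsics"]; q=(P-E[:3,3])@E[:3,:3]
    return np.c_[q[:,0]/q[:,2]*c["fx"]+c["cx"],q[:,1]/q[:,2]*c["fy"]+c["cy"]]
def rectfit(c,mask,z):
    # largest component -> world plane -> min area rect
    n,l,st,ce=cv2.connectedComponentsWithStats(mask.astype(np.uint8)); k=1+np.argmax(st[1:,4])
    v,u=np.nonzero(l==k); P=p2w(c,np.c_[u,v],z)[:,:2].astype(np.float32)
    r=cv2.minAreaRect(P); b=cv2.boxPoints(r)
    e=[b[1]-b[0],b[2]-b[1]]; L=max(e,key=np.linalg.norm); a=np.degrees(np.arctan2(L[1],L[0]))%180
    return np.array(r[0]),sorted(r[1]),a,P.mean(0)
E
python3 - <<'E'
from h import *
im=get_image("top"); c=get_calibration("top")
def crop(x,y,w,h,s,n): cv2.imwrite(n,cv2.resize(im[y:y+h,x:x+w,::-1],None,fx=s,fy=s,interpolation=cv2.INTER_CUBIC))
crop(120,110,80,140,4,"pics/kit0.png"); crop(280,140,120,60,6,"pics/rack0.png")
for lab,z in [("kit_tray",48),("kit_block_a",48),("odd_block",48),("spare_block",48),("stock_ring",48),("stock_cross",48),("stock_rack",48),("returns_tray",26),("eyelet_press",0)]:
    for r in cut_out("top",lab)[:5]:
        if r["p"]<.3: continue
        ct,sz,a,m=rectfit(c,r["region"],z); print(lab,round(r["p"],2),np.round(r["extent"],0),ct,np.round(sz,1),round(a,1),m)
print(p2w(c,[[251,165]],300),p2w(c,[[301,174]],40))
E
```

```text
kit_tray 0.85 [154. 180.  58. 124.] [529.411 244.935] [ 99.9 318.4] 177.6 [519.327 243.722]
kit_block_a 0.81 [162. 146.  27.  19.] [626.235 243.027] [43.  64.5] 87.6 [626.299 242.128]
kit_block_a 0.79 [144. 215.  27.  14.] [425.695 251.92 ] [36.2 67.1] 87.4 [425.666 251.984]
kit_block_a 0.63 [151. 193.  25.  17.] [495.783 250.32 ] [39.2 68.1] 87.8 [495.656 250.022]
odd_block 0.62 [156. 167.  27.  16.] [563.323 246.16 ] [42.2 65.1] 88.5 [563.18  245.718]
spare_block 0.7 [370. 176.  20.  26.] [ 591.881 -321.026] [40.8 74.4] 166.4 [ 590.975 -319.645]
spare_block 0.6 [300. 173.  21.  19.] [ 573.21  -137.368] [39.2 55.7] 67.9 [ 573.743 -137.579]
stock_ring 0.53 [337. 165.  13.  21.] [ 605.616 -232.674] [34.1 68.9] 169.5 [ 605.331 -233.035]
stock_cross 0.66 [351. 168.  20.  28.] [ 600.245 -275.686] [39.7 71.1] 173.0 [ 599.553 -276.671]
stock_rack 0.75 [351. 172.  56.  36.] [ 600.637 -209.708] [11.4 63. ] 172.2 [ 600.872 -209.571]
returns_tray 0.7 [371. 241.  52.  53.] [ 415.402 -339.836] [126.4 129.4] 92.5 [ 415.29  -339.717]
[[518.684 -19.277 300.   ]] [[ 574.651 -142.398   40.   ]]
```

View pics/kit0.png

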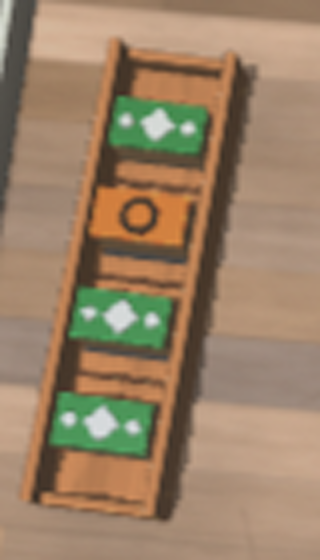

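View pics/rack0.png

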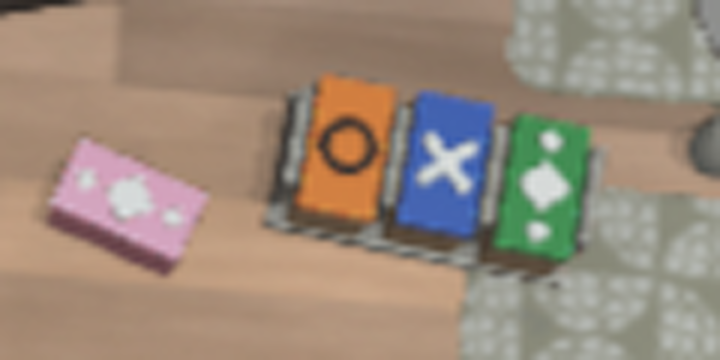

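```bash
cat >> h.py <<'E'
RNG={"green":((50,90,40),(85,255,255)),"orange":((8,150,120),(20,255,255)),"blue":((105,120,60),(125,255,255)),"pink":((150,40,100),(175,255,255)),"red":((0,160,90),(5,255,255))}
def tops(name,col,z,n=4,amin=80,im=None,c=None):
    im=get_image(name) if im is None else im; c=c or get_calibration(name)
    hsv=cv2.cvtColor(im,cv2.COLOR_RGB2HSV); m=cv2.inRange(hsv,*RNG[col])
    if name!="wrist": pass
    N,l,st,ce=cv2.connectedComponentsWithStats(m); out=[]
    for k in sorted(range(1,N),key=lambda k:-st[k,4])[:n]:
        if st[k,4]<amin: continue
        out.append((ce[k],st[k,4],*rectfit(c,l==k,z)))
    return out
E
python3 - <<'E'
from h import *
for cam in ["top","scene"]:
  im=get_image(cam);c=get_calibration(cam)
  for col in ["green","orange","blue","pink"]:
    for ce,ar,ct,sz,a,m in tops(cam,col,48 if col!="pink" else 40,8,60,im,c): print(cam,col,np.round(ce),ar,ct,np.round(sz,1),round(a,1))
E
```

```text
top green [450. 189.] 532 [ 561.418 -529.508] [71.1 98.8] 132.8
top green [145. 216.] 224 [426.716 253.428] [34.  63.1] 87.9
top green [150. 189.] 212 [497.616 251.306] [33.5 63.3] 88.6
top green [370. 171.] 210 [ 597.227 -323.904] [34.2 61.4] 172.9
top green [159. 141.] 195 [630.323 245.333] [33.6 63. ] 86.7
top orange [154. 164.] 243 [567.052 248.869] [35.4 63.7] 88.1
top orange [337. 165.] 216 [ 607.781 -236.388] [34.3 61.3] 172.1
top blue [354. 167.] 207 [ 604.3   -280.233] [34.4 59.7] 173.2
top pink [300. 174.] 257 [ 575.156 -140.832] [40.4 61.2] 69.6
scene green [309. 260.] 198 [ 598.434 -323.792] [33.7 62.1] 170.4
scene green [225. 126.] 82 [428.424 254.811] [33.5 62.4] 88.6
scene green [245. 124.] 81 [499.18  253.021] [33.3 62.5] 87.3
scene orange [233. 130.] 237 [462.9  230.46] [ 61.9 180.9] 170.0
scene orange [306. 233.] 211 [ 609.294 -236.1  ] [37.  62.5] 173.8
scene orange [262. 117.] 81 [561.125 273.326] [ 34.8 114. ] 176.5
scene blue [308. 246.] 189 [ 605.781 -279.175] [34.9 61.3] 173.8
scene pink [289. 214.] 204 [ 575.745 -152.876] [33.8 85.7] 70.0
```

```bash
cat >> h.py <<'E'
def head(R): return np.degrees(np.arctan2(R[1,0],R[0,0]))
def plan(wps,cl,step=40,hd=None,pos=None,h0=None,tmax=0.12):
    """wps: world xyz mm; hd: final heading deg of tool x; print rows in tool axes (tool straight down)"""
    s=sensors.observe(); p=np.array(s["tool_pos"]) if pos is None else np.array(pos,float); h=head(s["orientation"]) if h0 is None else h0
    rows=[]
    turn=0 if hd is None else np.radians((hd-h+180)%360-180)
    pts=[]
    q=p
    for w in wps:
        w=np.array(w,float); n=max(1,int(np.ceil(np.linalg.norm(w-q)/step))); pts+= [q+(w-q)*i/n for i in range(1,n+1)]; q=w
    n=len(pts)
    nt=int(np.ceil(abs(turn)/tmax)); 
    while len(pts)<nt: pts.append(pts[-1])
    hr=np.radians(h); q=p
    for i,w in enumerate(pts):
        d=w-q; x=np.array([np.cos(hr),np.sin(hr)]); y=np.array([np.sin(hr),-np.cos(hr)])
        sh=[round(float(v)/1000,4) for v in (d[:2]@x,d[:2]@y,-d[2])]
        t=turn/nt if i<nt else 0
        rows.append([sh,round(-t,3),cl]); hr+=t; q=w
    for i in range(0,len(rows),8): print("[",", ".join(str(r).replace(" ","") for r in rows[i:i+8]),"]")
def st():
    s=sensors.observe(); print("t%.2f"%s["clock"],np.array(s["tool_pos"]),"head %.1f"%head(s["orientation"]),"F",s["wrist_force"],"w %.3f"%s["grip_width"],"tilt",s["orientation"][:,2],"q",s["q"])
E
python3 -c "
from h import *
plan([(400,-350,300),(400,60,300),(565,250,260)],0,40,-2.4)"
```

```text
[ [[-0.0204,-0.033,0.0004],np.float64(-0.115),0], [[-0.0165,-0.0351,0.0004],np.float64(-0.115),0], [[-0.0124,-0.0368,0.0004],np.float64(-0.115),0], [[-0.008,-0.0379,0.0004],np.float64(-0.115),0], [[-0.0036,-0.0386,0.0004],np.float64(-0.115),0], [[0.0008,-0.0388,0.0004],np.float64(-0.115),0], [[0.0053,-0.0384,0.0004],np.float64(-0.115),0], [[0.0097,-0.0376,0.0004],np.float64(-0.115),0] ]
[ [[0.014,-0.0362,0.0004],np.float64(-0.115),0], [[-0.01,-0.0359,-0.0],np.float64(-0.115),0], [[-0.0058,-0.0368,-0.0],np.float64(-0.115),0], [[-0.0016,-0.0372,-0.0],0,0], [[-0.0016,-0.0372,-0.0],0,0], [[-0.0016,-0.0372,-0.0],0,0], [[-0.0016,-0.0372,-0.0],0,0], [[-0.0016,-0.0372,-0.0],0,0] ]
[ [[-0.0016,-0.0372,-0.0],0,0], [[-0.0016,-0.0372,-0.0],0,0], [[-0.0016,-0.0372,-0.0],0,0], [[-0.0016,-0.0372,-0.0],0,0], [[0.0224,-0.0281,0.0057],0,0], [[0.0224,-0.0281,0.0057],0,0], [[0.0224,-0.0281,0.0057],0,0], [[0.0224,-0.0281,0.0057],0,0] ]
[ [[0.0224,-0.0281,0.0057],0,0], [[0.0224,-0.0281,0.0057],0,0], [[0.0224,-0.0281,0.0057],0,0] ]
```

Candidates: odd block – ring at (154,164) in the kit tray (the other ring, (337,165), is rack stock). Spare – green at (370,171) in the rack; not the pink one (300,174), nor the kit greens (145,216), (150,189), (159,141). The crops confirmed both.

Call:
{"method": "carry_out", "body": {"motion": [[[-0.02,-0.033,0],-0.115,0],[[-0.016,-0.035,0],-0.115,0],[[-0.012,-0.037,0],-0.115,0],[[-0.008,-0.038,0],-0.115,0],[[-0.004,-0.039,0],-0.115,0],[[0.001,-0.039,0],-0.115,0],[[0.005,-0.038,0],-0.115,0],[[0.01,-0.038,0],-0.115,0]]}}

```text
clock: 1.42
tool_pos: [373.4, -373.5, 302.9]
orientation: [[0.933, -0.36, -0.003], [-0.36, -0.933, -0.004], [-0.001, 0.005, -1.0]]
wrist_force: [0.9, 0.2, 0.1]
grip_width: 0.997
```

```bash
python3 - <<'E'
import re
s=open('h.py').read().replace("round(-t,3)","round(float(-t),3)"); open('h.py','w').write(s)
E
python3 -c "
from h import *
st();plan([(400,60,300),(565,250,260)],0,40,-2.4)"
```

```text
t1.42 [ 373.37  -373.53   302.946] head -21.1 F [0.862 0.195 0.113] w 0.997 tilt [-0.003 -0.004 -1.   ] q [ 0.994  0.26  -0.315  1.847  0.098  1.048  0.271]
[ [[-0.0119,-0.0376,0.0003],-0.109,0], [[-0.0078,-0.0387,0.0003],-0.109,0], [[-0.0035,-0.0393,0.0003],-0.109,0], [[0.0008,-0.0395,0.0003],0.0,0], [[0.0008,-0.0395,0.0003],0.0,0], [[0.0008,-0.0395,0.0003],0.0,0], [[0.0008,-0.0395,0.0003],0.0,0], [[0.0008,-0.0395,0.0003],0.0,0] ]
[ [[0.0008,-0.0395,0.0003],0.0,0], [[0.0008,-0.0395,0.0003],0.0,0], [[0.0008,-0.0395,0.0003],0.0,0], [[0.0224,-0.0281,0.0057],0.0,0], [[0.0224,-0.0281,0.0057],0.0,0], [[0.0224,-0.0281,0.0057],0.0,0], [[0.0224,-0.0281,0.0057],0.0,0], [[0.0224,-0.0281,0.0057],0.0,0] ]
[ [[0.0224,-0.0281,0.0057],0.0,0], [[0.0224,-0.0281,0.0057],0.0,0] ]
```

Call:
{"method": "carry_out", "body": {"motion": [[[-0.012,-0.0376,0],-0.109,0],[[-0.008,-0.0387,0],-0.109,0],[[-0.0035,-0.0393,0],-0.109,0],[[0.001,-0.0395,0],0,0],[[0.001,-0.0395,0],0,0],[[0.001,-0.0395,0],0,0],[[0.001,-0.0395,0],0,0],[[0.001,-0.0395,0],0,0]]}}

```text
clock: 2.08
tool_pos: [389.5, -43.3, 301.8]
orientation: [[1.0, -0.011, 0.001], [-0.011, -1.0, -0.008], [0.001, 0.008, -1.0]]
wrist_force: [1.8, 0.5, -0.4]
grip_width: 0.997
```

Call:
{"method": "carry_out", "body": {"motion": [[[0.001,-0.0395,0],0,0],[[0.001,-0.0395,0],0,0],[[0.001,-0.0395,0],0,0],[[0.0225,-0.028,0.006],0,0.3],[[0.0225,-0.028,0.006],0,0.3],[[0.0225,-0.028,0.006],0,0.3],[[0.0225,-0.028,0.006],0,0.3],[[0.0225,-0.028,0.006],0,0.3]]}}

```text
clock: 2.75
tool_pos: [507.8, 229.5, 272.2]
orientation: [[1.0, -0.011, 0.013], [-0.011, -1.0, -0.014], [0.013, 0.014, -1.0]]
wrist_force: [-0.3, -0.8, 1.1]
grip_width: 0.698
```

Call:
{"method": "carry_out", "body": {"motion": [[[0.0225,-0.028,0.006],0,0.3],[[0.0225,-0.028,0.006],0,0.3],[[0,0,0],0,0.3]]}}

```text
clock: 3.0
tool_pos: [557.3, 292.1, 256.1]
orientation: [[1.0, -0.01, 0.011], [-0.01, -1.0, -0.013], [0.011, 0.013, -1.0]]
wrist_force: [0.5, 1.8, -0.2]
grip_width: 0.7
```

```bash
python3 - <<'E'
from h import *
st()
c=get_calibration("wrist");im=get_image("wrist"); cv2.imwrite("pics/w1.png",im[:,:,::-1])
np.save("w1.npy",im)
for col in ["green","orange"]:
    for ce,ar,ct,sz,a,m in tops("wrist",col,48,8,400,im,c): print(col,np.round(ce),ar,ct,np.round(sz,1),round(a,1))
st()
E
```

```text
t3.00 [557.297 292.112 256.144] head -0.6 F [ 0.454  1.807 -0.18 ] w 0.700 tilt [ 0.011 -0.013 -1.   ] q [ 0.006  0.584 -0.765  1.631  0.46   1.11  -0.896]
green [141. 216.] 1168 [428.686 254.666] [34.9 62.3] 87.5
green [206. 215.] 1007 [499.419 252.574] [33.  62.4] 86.9
green [320. 216.] 867 [629.732 246.754] [33.8 60.6] 88.4
orange [266. 219.] 1282 [568.127 250.069] [36.  63.9] 86.0
t3.05 [556.127 290.458 256.543] head -0.6 F [-0.883 -1.142  0.343] w 0.701 tilt [ 0.01  -0.014 -1.   ] q [ 0.008  0.581 -0.765  1.635  0.458  1.11  -0.894]
```

View pics/w1.png

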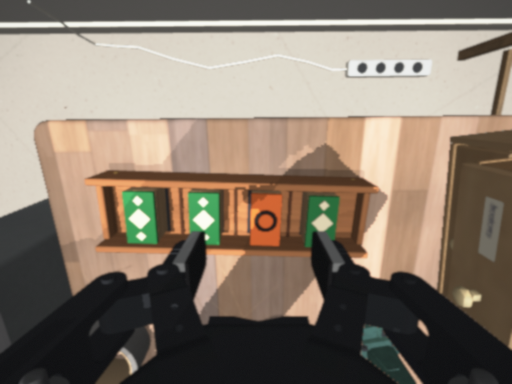

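```bash
python3 - <<'E'
s=open('h.py').read()
i=s.index("    hr=np.radians(h); q=p"); j=s.index("    for i in range(0,len(rows),8)")
s=s[:i]+'''    from scipy.spatial.transform import Rotation as Ro
    R=np.array(s["orientation"]) if R0 is None else R0; q=p
    for i,w in enumerate(pts):
        sh=[round(float(v)/1000,4) for v in R.T@(w-q)]
        t=turn/nt if i<nt else 0
        rows.append([sh,round(float(-t),3),cl]); R=R@Ro.from_rotvec([0,0,-t]).as_matrix(); q=w
'''+s[j:]
s=s.replace("tmax=0.12)","tmax=0.12,R0=None)")
open('h.py','w').write(s)
E
python3 -c "
from h import *
st();plan([(567,250.5,140)],0.43,38,-2.5)"
```

```text
t3.05 [556.127 290.458 256.543] head -0.6 F [-0.883 -1.142  0.343] w 0.701 tilt [ 0.01  -0.014 -1.   ] q [ 0.008  0.581 -0.765  1.635  0.458  1.11  -0.894]
[ [[0.0025,0.0095,0.0293],0.033,0.43], [[0.0028,0.0095,0.0293],0.0,0.43], [[0.0028,0.0095,0.0293],0.0,0.43], [[0.0028,0.0095,0.0293],0.0,0.43] ]
```

Call:
{"method": "carry_out", "body": {"motion": [[[0.0025,0.0095,0.029],0.033,0.43],[[0.0028,0.0095,0.029],0,0.43],[[0.0028,0.0095,0.029],0,0.43],[[0.0028,0.0095,0.029],0,0.43],[[0,0,0],0,0.43]], "grip_force": 40}}

```text
clock: 3.47
tool_pos: [566.9, 248.7, 139.5]
orientation: [[0.999, -0.044, 0.014], [-0.044, -0.999, -0.013], [0.015, 0.012, -1.0]]
wrist_force: [-0.9, -0.7, -0.2]
grip_width: 0.569
```

```bash
python3 - <<'E'
from h import *
st()
c=get_calibration("wrist");im=get_image("wrist"); cv2.imwrite("pics/w2.png",im[:,:,::-1])
for col in ["green","orange"]:
    for ce,ar,ct,sz,a,m in tops("wrist",col,48,8,400,im,c): print(col,np.round(ce),ar,ct,np.round(sz,1),round(a,1))
st(); plan([(567.5,250.4,88)],0.43,18,-2.5)
E
```

```text
t3.47 [566.88  248.739 139.539] head -2.5 F [-0.89  -0.733 -0.187] w 0.569 tilt [ 0.014 -0.013 -1.   ] q [ 0.019  0.7   -0.675  1.735  0.564  0.902 -0.945]
green [ 42. 226.] 3957 [430.142 254.485] [36.7 62. ] 87.6
green [151. 223.] 3427 [499.781 251.908] [34.4 61.5] 87.2
green [354. 219.] 2960 [629.717 246.268] [33.7 61.7] 88.1
orange [257. 222.] 3567 [567.405 250.146] [34.9 62.3] 87.2
orange [256. 228.] 429 [567.479 248.531] [15.  15.5] 87.1
t3.52 [567.262 250.47  142.351] head -2.5 F [-0.377  0.354  0.583] w 0.568 tilt [ 0.016 -0.011 -1.   ] q [ 0.019  0.697 -0.678  1.732  0.562  0.905 -0.944]
[ [[-0.0002,-0.0001,0.0136],0.001,0.43], [[-0.0002,-0.0001,0.0136],0.0,0.43], [[-0.0002,-0.0001,0.0136],0.0,0.43], [[-0.0002,-0.0001,0.0136],0.0,0.43] ]
```

View pics/w2.png

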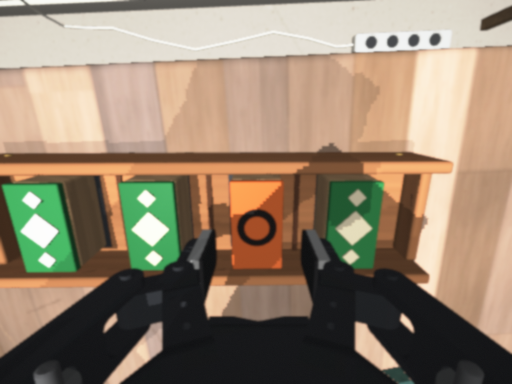

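Call:
{"method": "carry_out", "body": {"motion": [[[-0.0004,0,0.0136],0,0.43],[[-0.0004,0,0.0136],0,0.43],[[-0.0003,0,0.0136],0,0.43],[[-0.0003,0,0.0136],0,0.43],[[0,0,0],0,0.43]]}}

```text
clock: 3.93
tool_pos: [568.6, 252.8, 92.2]
orientation: [[0.999, -0.043, 0.024], [-0.043, -0.999, -0.007], [0.025, 0.006, -1.0]]
wrist_force: [-0.3, -0.6, -0.8]
grip_width: 0.57
```

```bash
python3 -c "
from h import *
st();cv2.imwrite('pics/w3.png',get_image('wrist')[:,:,::-1]);st()"
```

```text
t3.93 [568.563 252.772  92.196] head -2.5 F [-0.328 -0.582 -0.836] w 0.570 tilt [ 0.024 -0.007 -1.   ] q [-0.016  0.764 -0.632  1.747  0.62   0.819 -0.99 ]
t3.98 [568.866 253.12   93.345] head -2.4 F [-0.001  0.027  1.424] w 0.573 tilt [ 0.025 -0.007 -1.   ] q [-0.015  0.762 -0.633  1.746  0.619  0.821 -0.989]
```

View pics/w3.png

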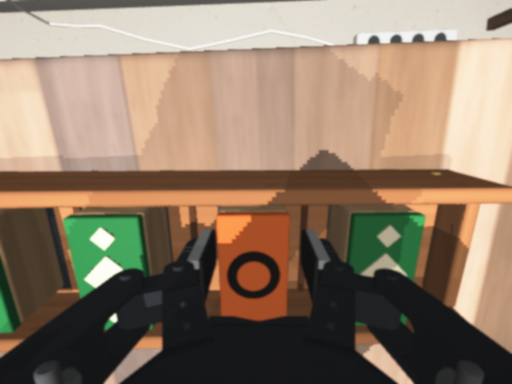

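Call:
{"method": "carry_out", "body": {"motion": [[[-0.0025,0.0025,0.005],0,0.43],[[0,0,0],0,0.43]]}}

```text
clock: 4.15
tool_pos: [566.4, 251.3, 88.7]
orientation: [[0.999, -0.042, 0.026], [-0.042, -0.999, -0.006], [0.026, 0.005, -1.0]]
wrist_force: [-0.8, 0.1, -0.8]
grip_width: 0.569
```

Call:
{"method": "carry_out", "body": {"motion": [[[0,0,0],0,0.9],[[0,0,0],0,0.9],[[0,0,0],0,0.9],[[0,0,0],0,0.9]], "grip_force": 40}}

```text
clock: 4.48
tool_pos: [566.7, 251.6, 90.2]
orientation: [[0.999, -0.042, 0.027], [-0.042, -0.999, -0.005], [0.028, 0.004, -1.0]]
wrist_force: [-0.4, -0.4, -1.9]
grip_width: 0.392
```

```bash
python3 -c "
from h import *
st();cv2.imwrite('pics/w4.png',get_image('wrist')[:,:,::-1]);st()"
```

```text
t4.48 [566.698 251.636  90.199] head -2.4 F [-0.375 -0.373 -1.908] w 0.392 tilt [ 0.027 -0.005 -1.   ] q [-0.015  0.763 -0.63   1.755  0.624  0.809 -0.994]
t4.53 [566.735 251.646  90.209] head -2.4 F [ 0.731  0.726 -0.583] w 0.388 tilt [ 0.027 -0.005 -1.   ] q [-0.015  0.763 -0.63   1.755  0.624  0.809 -0.994]
```

View pics/w4.png

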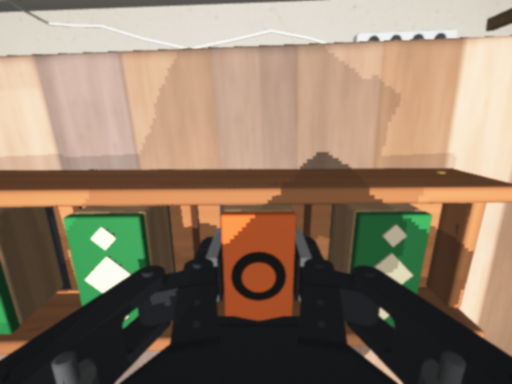

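Call:
{"method": "carry_out", "body": {"motion": [[[0,0,-0.008],0,0.9],[[0,0,-0.015],0,0.9],[[0,0,-0.025],0,0.9],[[0,0,-0.025],0,0.9],[[0,0,-0.025],0,0.9],[[0,0,0],0,0.9]], "grip_force": 60}}

```text
clock: 5.03
tool_pos: [563.0, 252.7, 196.7]
orientation: [[0.999, -0.041, 0.026], [-0.041, -0.999, -0.005], [0.026, 0.004, -1.0]]
wrist_force: [0.0, -0.2, -0.6]
grip_width: 0.388
```

```bash
python3 -c "
from h import *
cv2.imwrite('pics/w5.png',get_image('wrist')[:,:,::-1])
c=get_calibration('top');im=get_image('top')
r=tops('top','red',26,3,100,im,c); print(r)
for r in cut_out('top','returns_tray'): print(r['p'],rectfit(c,r['region'],26))
cs=get_calibration('scene');im=get_image('scene')
for r in cut_out('scene','returns_tray'): print(r['p'],rectfit(cs,r['region'],26))
st();plan([(470,150,200),(400,30,220),(400,-60,220),(415,-335,200)],0.9,30,-2)"
```

```text
[(array([369.532, 243.223]), np.int32(314), array([ 414.653, -342.507]), [123.08631134033203, 124.91936492919922], np.float32(92.939964), array([ 408.672, -334.167], dtype=float32))]
0.92 (array([ 415.533, -340.249]), [126.18367767333984, 130.26795959472656], np.float32(92.46413), array([ 414.571, -340.095], dtype=float32))
0.93 (array([ 415.511, -349.701]), [128.51174926757812, 137.64605712890625], np.float32(93.09613), array([ 415.485, -352.064], dtype=float32))
t5.28 [561.632 251.112 190.195] head -2.4 F [-0.627  0.06  -1.266] w 0.389 tilt [ 0.019 -0.008 -1.   ] q [ 0.048  0.629 -0.72   1.723  0.512  0.97  -0.912]
[ [[-0.0174,0.021,-0.0021],-0.006,0.9], [[-0.0176,0.0209,-0.0021],0.0,0.9], [[-0.0176,0.0209,-0.0021],0.0,0.9], [[-0.0176,0.0209,-0.0021],0.0,0.9], [[-0.0176,0.0209,-0.0021],0.0,0.9], [[-0.0131,0.0245,-0.0041],0.0,0.9], [[-0.0131,0.0245,-0.0041],0.0,0.9], [[-0.0131,0.0245,-0.0041],0.0,0.9] ]
[ [[-0.0131,0.0245,-0.0041],0.0,0.9], [[-0.0131,0.0245,-0.0041],0.0,0.9], [[0.001,0.03,0.0002],0.0,0.9], [[0.001,0.03,0.0002],0.0,0.9], [[0.001,0.03,0.0002],0.0,0.9], [[0.0024,0.0274,0.0023],0.0,0.9], [[0.0024,0.0274,0.0023],0.0,0.9], [[0.0024,0.0274,0.0023],0.0,0.9] ]
[ [[0.0024,0.0274,0.0023],0.0,0.9], [[0.0024,0.0274,0.0023],0.0,0.9], [[0.0024,0.0274,0.0023],0.0,0.9], [[0.0024,0.0274,0.0023],0.0,0.9], [[0.0024,0.0274,0.0023],0.0,0.9], [[0.0024,0.0274,0.0023],0.0,0.9], [[0.0024,0.0274,0.0023],0.0,0.9] ]
```

View pics/w5.png

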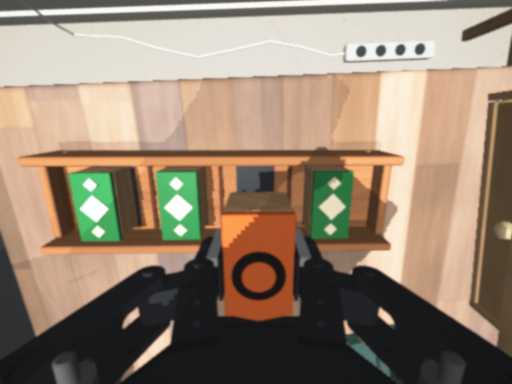

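Call:
{"method": "carry_out", "body": {"motion": [[[-0.0175,0.021,-0.003],0,0.9],[[-0.0175,0.021,-0.003],0,0.9],[[-0.0175,0.021,-0.003],0,0.9],[[-0.0175,0.021,-0.003],0,0.9],[[-0.0175,0.021,-0.003],0,0.9],[[-0.013,0.0245,-0.004],0,0.9],[[-0.013,0.0245,-0.004],0,0.9],[[-0.013,0.0245,-0.004],0,0.9]]}}

```text
clock: 5.95
tool_pos: [419.2, 75.7, 209.5]
orientation: [[0.999, -0.035, 0.006], [-0.035, -0.999, -0.006], [0.006, 0.005, -1.0]]
wrist_force: [0.6, -0.8, -0.6]
grip_width: 0.384
```

Call:
{"method": "carry_out", "body": {"motion": [[[-0.013,0.0245,-0.004],0,0.9],[[-0.013,0.0245,-0.004],0,0.9],[[0.001,0.03,0],0,0.9],[[0.001,0.03,0],0,0.9],[[0.001,0.03,0],0,0.9],[[0.002,0.03,0],0,0.9],[[0.002,0.03,0],0,0.9],[[0.002,0.03,0],0,0.9]]}}

```text
clock: 6.62
tool_pos: [385.7, -162.1, 216.3]
orientation: [[0.999, -0.032, -0.002], [-0.032, -0.999, -0.006], [-0.002, 0.006, -1.0]]
wrist_force: [0.8, 0.8, -0.7]
grip_width: 0.393
```

```bash
python3 -c "
from h import *
st();plan([(415,-342,150)],0.9,30,-2.)"
```

```text
t6.62 [ 385.65  -162.059  216.254] head -1.8 F [ 0.839  0.801 -0.675] w 0.393 tilt [-0.002 -0.006 -1.   ] q [ 0.981  0.232 -0.726  2.167  0.221  0.813  0.083]
[ [[0.005,0.0255,0.0096],0.003,0.9], [[0.0051,0.0255,0.0096],0.0,0.9], [[0.0051,0.0255,0.0096],0.0,0.9], [[0.0051,0.0255,0.0096],0.0,0.9], [[0.0051,0.0255,0.0096],0.0,0.9], [[0.0051,0.0255,0.0096],0.0,0.9], [[0.0051,0.0255,0.0096],0.0,0.9] ]
```

Call:
{"method": "carry_out", "body": {"motion": [[[0.005,0.0255,0.0095],0,0.9],[[0.005,0.0255,0.0095],0,0.9],[[0.005,0.0255,0.0095],0,0.9],[[0.005,0.0255,0.0095],0,0.9],[[0.005,0.0255,0.0095],0,0.9],[[0.005,0.025,0.0095],0,0.9],[[0.005,0.018,0.0095],0,0.9],[[0,0,0],0,0.9]]}}

```text
clock: 7.28
tool_pos: [411.0, -348.1, 141.7]
orientation: [[0.999, -0.039, -0.01], [-0.039, -0.999, -0.002], [-0.01, 0.002, -1.0]]
wrist_force: [-1.1, 0.2, -1.7]
grip_width: 0.389
```

```bash
python3 -c "
from h import *
st();
im=get_image('wrist');cv2.imwrite('pics/w6.png',im[:,:,::-1])
plan([(415,-342,100),(415,-342,92)],0.9,12,-2.)"
```

```text
t7.28 [ 410.989 -348.093  141.698] head -2.2 F [-1.136  0.221 -1.66 ] w 0.389 tilt [-0.01  -0.002 -1.   ] q [ 1.084  0.546 -0.554  1.934  0.409  0.781  0.258]
[ [[0.0011,-0.0012,0.0105],-0.003,0.9], [[0.0011,-0.0012,0.0105],0.0,0.9], [[0.0011,-0.0012,0.0105],0.0,0.9], [[0.0011,-0.0012,0.0105],0.0,0.9], [[0.0001,-0.0,0.008],0.0,0.9] ]
```

View pics/w6.png

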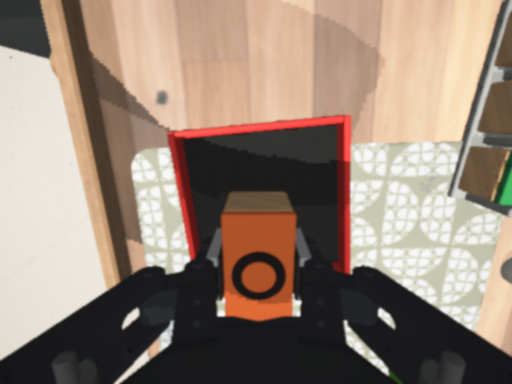

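Call:
{"method": "carry_out", "body": {"motion": [[[0.001,-0.0012,0.0105],0,0.9],[[0.001,-0.0012,0.0105],0,0.9],[[0.001,-0.0012,0.0105],0,0.9],[[0.001,-0.0012,0.0105],0,0.9],[[0,0,0],0,0.9]]}}

```text
clock: 7.75
tool_pos: [414.6, -337.9, 95.1]
orientation: [[0.999, -0.035, -0.011], [-0.035, -0.999, 0.001], [-0.011, -0.001, -1.0]]
wrist_force: [-0.8, -0.4, -0.5]
grip_width: 0.388
```

```bash
python3 -c "
from h import *
st()"
```

```text
t7.75 [ 414.647 -337.935   95.132] head -2.0 F [-0.763 -0.435 -0.496] w 0.388 tilt [-0.011  0.001 -1.   ] q [ 1.032  0.617 -0.512  1.956  0.466  0.697  0.196]
```

Call:
{"method": "carry_out", "body": {"motion": [[[0,0,0.004],0,0.9],[[0,0,0],0,0.9],[[0,0,0.0015],0,0.9],[[0,0,0.0015],0,0.9],[[0,0,0],0,0.9]]}}

```text
clock: 8.17
tool_pos: [415.5, -336.8, 90.1]
orientation: [[0.999, -0.032, -0.012], [-0.032, -0.999, -0.001], [-0.012, 0.001, -1.0]]
wrist_force: [0.2, 0.7, -1.0]
grip_width: 0.386
```

Call:
{"method": "carry_out", "body": {"motion": [[[0,0,0.0015],0,0.9],[[0,0,0.001],0,0.9],[[0,0,0],0,0.9]]}}

```text
clock: 8.42
tool_pos: [415.9, -337.1, 89.7]
orientation: [[0.999, -0.032, -0.011], [-0.032, -0.999, -0.003], [-0.011, 0.003, -1.0]]
wrist_force: [0.4, 0.3, -1.2]
grip_width: 0.389
```

Call:
{"method": "carry_out", "body": {"motion": [[[0,0,0.002],0,0.9],[[0,0,0.002],0,0.9]]}}

```text
clock: 8.58
tool_pos: [416.3, -337.2, 88.9]
orientation: [[0.999, -0.033, -0.011], [-0.033, -0.999, -0.006], [-0.011, 0.006, -1.0]]
wrist_force: [-26.5, 18.7, 79.6]
grip_width: 0.387
```

Call:
{"method": "carry_out", "body": {"motion": [[[0,0,-0.001],0,0.9],[[0,0,0],0,0.45],[[0,0,0],0,0.45],[[0,0,0],0,0.45],[[0,0,0],0,0.45]]}}

```text
clock: 9.0
tool_pos: [416.9, -337.8, 91.4]
orientation: [[0.999, -0.033, -0.01], [-0.033, -0.999, -0.008], [-0.009, 0.008, -1.0]]
wrist_force: [0.3, -0.1, -0.1]
grip_width: 0.553
```

```bash
python3 -c "
from h import *
st();
im=get_image('wrist');cv2.imwrite('pics/w7.png',im[:,:,::-1])"
```

```text
t9.00 [ 416.877 -337.803   91.357] head -1.9 F [ 0.312 -0.095 -0.051] w 0.553 tilt [-0.01  -0.008 -1.   ] q [ 1.019  0.622 -0.502  1.957  0.479  0.685  0.183]
```

View pics/w7.png

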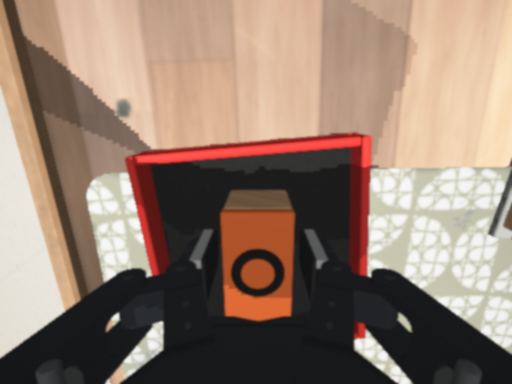

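```bash
python3 -c "
from h import *
plan([(417,-338,160),(590,-325,230)],0.0,38,-7.3)"
```

```text
[ [[-0.0002,0.0004,-0.0343],0.095,0.0], [[-0.0002,0.0004,-0.0343],0.0,0.0], [[0.0339,-0.0068,-0.0144],0.0,0.0], [[0.0339,-0.0068,-0.0144],0.0,0.0], [[0.0339,-0.0068,-0.0144],0.0,0.0], [[0.0339,-0.0068,-0.0144],0.0,0.0], [[0.0339,-0.0068,-0.0144],0.0,0.0] ]
```

Call:
{"method": "carry_out", "body": {"motion": [[[0,0,-0.034],0,0.45],[[0,0,-0.035],0.095,0.3],[[0.033,-0.007,-0.0145],0,0],[[0.033,-0.007,-0.0145],0,0],[[0.033,-0.007,-0.0145],0,0],[[0.03,-0.007,-0.0145],0,0],[[0.025,-0.005,-0.0145],0,0],[[0,0,0],0,0]]}}

```text
clock: 9.72
tool_pos: [579.0, -324.1, 234.8]
orientation: [[0.99, -0.137, -0.013], [-0.137, -0.991, -0.003], [-0.013, 0.005, -1.0]]
wrist_force: [1.0, 0.4, 0.2]
grip_width: 0.994
```

```bash
python3 -c "
from h import *
st();c=get_calibration('wrist')
im=get_image('wrist');cv2.imwrite('pics/w8.png',im[:,:,::-1])
for col in ['green','orange','blue']:
    for ce,ar,ct,sz,a,m in tops('wrist',col,48,8,400,im,c): print(col,np.round(ce),ar,ct,np.round(sz,1),round(a,1))
st()
c=get_calibration('top');im=get_image('top')
for ce,ar,ct,sz,a,m in tops('top','orange',48,3,60,im,c): print(np.round(ce),ar,ct,np.round(sz,1),round(a,1))
"
```

```text
t9.72 [ 578.988 -324.116  234.818] head -7.9 F [1.027 0.442 0.156] w 0.994 tilt [-0.013 -0.003 -1.   ] q [ 0.846  0.619 -0.56   1.55   0.364  1.089  0.057]
green [280. 187.] 1387 [ 598.457 -324.231] [33.8 59.2] 172.3
orange [281.  93.] 2039 [ 608.953 -237.155] [33.7 60.9] 172.0
orange [109. 223.] 1426 [ 417.826 -339.459] [35. 63.] 88.1
blue [281. 142.] 1738 [ 605.057 -280.929] [33.4 60.4] 173.5
t9.77 [ 576.914 -324.438  233.247] head -7.9 F [-0.433 -0.158 -1.318] w 1.004 tilt [-0.016 -0.003 -1.   ] q [ 0.848  0.619 -0.559  1.554  0.364  1.087  0.058]
[337. 164.] 262 [ 607.895 -236.371] [34.9 62.1] 172.7
[374. 240.] 249 [ 416.205 -339.186] [34.  62.4] 88.3
```

View pics/w8.png

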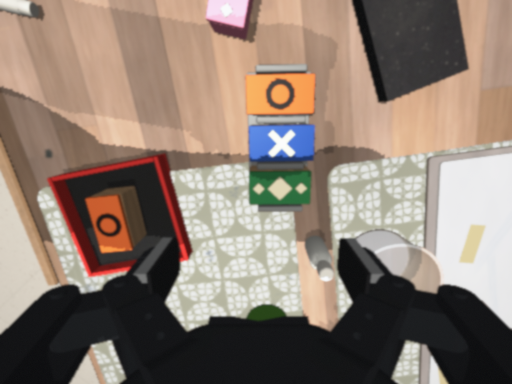

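```bash
python3 -c "
from h import *
c=get_calibration('top');print(p2w(c,[[403,162],[406,158],[398,140],[415,155]],0),p2w(c,[[403,162],[406,158],[398,135],[415,152]],70))
im=get_image('top');cv2.imwrite('pics/t2.png',cv2.resize(im[110:220,320:460,::-1],None,fx=5,fy=5,interpolation=cv2.INTER_CUBIC))
plan([(599,-324.2,150)],0.0,38,-7.3)"
```

```text
[[ 644.061 -427.162    0.   ]
 [ 656.411 -435.362    0.   ]
 [ 707.316 -412.15     0.   ]
 [ 667.366 -460.393    0.   ]] [[ 622.504 -402.965   70.   ]
 [ 634.05  -410.631   70.   ]
 [ 695.541 -388.693   70.   ]
 [ 652.498 -433.965   70.   ]]
[ [[0.0088,-0.0018,0.027],-0.013,0.0], [[0.0088,-0.0017,0.027],0.0,0.0], [[0.0088,-0.0017,0.027],0.0,0.0] ]
```

View pics/t2.png

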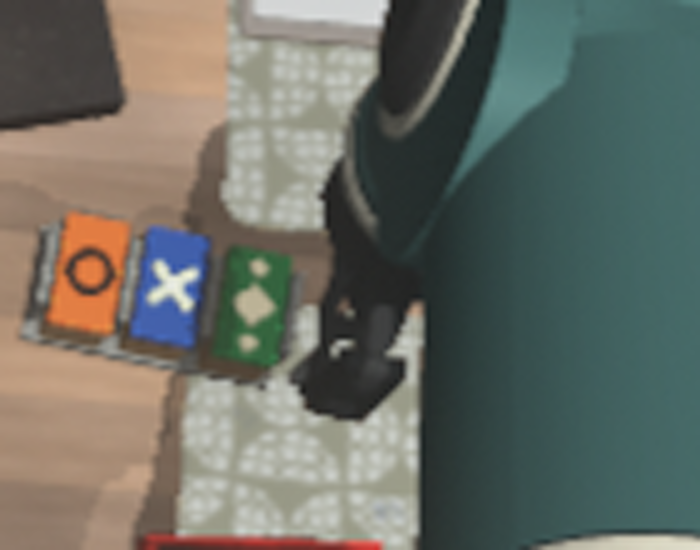

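Call:
{"method": "carry_out", "body": {"motion": [[[0.0075,-0.002,0.027],-0.013,0],[[0.0075,-0.002,0.027],0,0],[[0.0075,-0.002,0.027],0,0],[[0,0,0],0,0]]}}

```text
clock: 10.2
tool_pos: [590.7, -325.9, 146.2]
orientation: [[0.991, -0.131, -0.022], [-0.131, -0.991, -0.004], [-0.022, 0.007, -1.0]]
wrist_force: [0.0, 0.6, -1.9]
grip_width: 1.001
```

```bash
python3 -c "
from h import *
st();c=get_calibration('wrist')
im=get_image('wrist');cv2.imwrite('pics/w9.png',im[:,:,::-1])
for col in ['green','orange','blue']:
    for ce,ar,ct,sz,a,m in tops('wrist',col,48,8,400,im,c): print(col,np.round(ce),ar,ct,np.round(sz,1),round(a,1))
st()
R=sensors.observe()['orientation']
G=np.array([598.2,-324.,33]); T=G-R[:,2]*54; print(T)
plan([T],0.0,15,-7.3)"
```

```text
t10.20 [ 590.75  -325.878  146.188] head -7.5 F [ 0.004  0.572 -1.853] w 1.001 tilt [-0.022 -0.004 -1.   ] q [ 0.802  0.739 -0.515  1.566  0.43   0.971  0.015]
green [272. 218.] 3129 [ 598.413 -323.691] [33.8 59.7] 172.8
orange [274.  79.] 4874 [ 608.84  -237.649] [33.8 60.7] 172.4
orange [ 26. 262.] 2165 [ 418.727 -338.887] [34.3 61.8] 88.3
orange [272.  80.] 644 [ 608.929 -237.54 ] [15.  15.1] 172.3
blue [275. 154.] 4023 [ 605.297 -280.803] [32.9 60.4] 172.7
t10.25 [ 590.943 -326.52   148.753] head -7.6 F [-0.583 -1.093 -0.416] w 1.000 tilt [-0.021 -0.005 -1.   ] q [ 0.804  0.736 -0.516  1.564  0.428  0.973  0.016]
[ 599.33  -323.704   86.987]
[ [[0.0018,-0.0009,0.0123],-0.005,0.0], [[0.0018,-0.0009,0.0123],0.0,0.0], [[0.0018,-0.0009,0.0123],0.0,0.0], [[0.0018,-0.0009,0.0123],0.0,0.0], [[0.0018,-0.0009,0.0123],0.0,0.0] ]
```

View pics/w9.png

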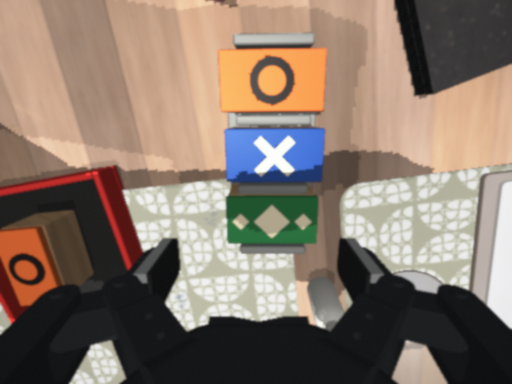

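Call:
{"method": "carry_out", "body": {"motion": [[[0.0018,-0.0009,0.0123],-0.004,0],[[0.0018,-0.0009,0.0123],0,0],[[0.0018,-0.0009,0.0123],0,0],[[0.0015,-0.0005,0.0123],0,0],[[0,0,0],0,0]]}}

```text
clock: 10.67
tool_pos: [596.0, -327.2, 100.2]
orientation: [[0.991, -0.131, -0.018], [-0.131, -0.991, -0.008], [-0.017, 0.011, -1.0]]
wrist_force: [0.1, 0.3, -0.8]
grip_width: 0.997
```

```bash
python3 -c "
from h import *
st()
R=sensors.observe()['orientation']
G=np.array([598.2,-324.,33]); T=G-R[:,2]*54; print(T)
plan([T],0.0,15,-7.3)
im=get_image('wrist');cv2.imwrite('pics/w10.png',im[:,:,::-1])
"
```

```text
t10.67 [ 595.963 -327.171  100.231] head -7.5 F [ 0.09   0.314 -0.775] w 0.997 tilt [-0.018 -0.008 -1.   ] q [ 0.781  0.802 -0.488  1.569  0.464  0.903 -0.01 ]
[ 599.192 -323.542   86.989]
[ [[0.003,-0.0042,0.0131],-0.004,0.0] ]
```

View pics/w10.png

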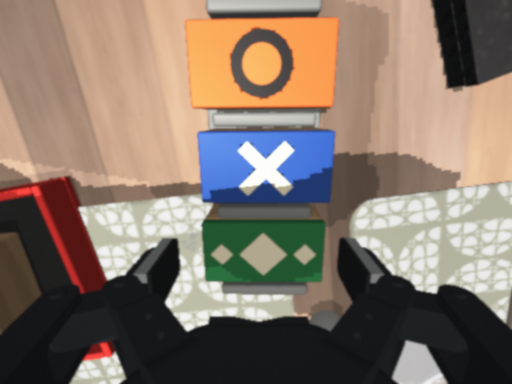

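Call:
{"method": "carry_out", "body": {"motion": [[[0.003,-0.0042,0.006],-0.004,0],[[0,0,0.007],0,0],[[0,0,0],0,0]]}}

```text
clock: 10.97
tool_pos: [600.4, -323.6, 88.5]
orientation: [[0.992, -0.127, -0.016], [-0.127, -0.992, -0.01], [-0.015, 0.012, -1.0]]
wrist_force: [-0.7, -0.5, -0.9]
grip_width: 1.0
```

```bash
python3 -c "
from h import *
st()
R=sensors.observe()['orientation']
G=np.array([598.2,-324.,33]); T=G-R[:,2]*54; print(T)
plan([T],0.0,15,-7.3)
"
```

```text
t10.97 [ 600.447 -323.599   88.486] head -7.3 F [-0.672 -0.507 -0.929] w 1.000 tilt [-0.016 -0.01  -1.   ] q [ 0.769  0.819 -0.482  1.566  0.474  0.886 -0.019]
[ 599.061 -323.475   86.991]
[ [[-0.0014,0.0,0.0015],0.0,0.0] ]
```

Call:
{"method": "carry_out", "body": {"motion": [[[-0.0014,0,0.002],0,0],[[0,0,0],0,0.6],[[0,0,0],0,0.6],[[0,0,0],0,0.6],[[0,0,0],0,0.6]], "grip_force": 50}}

```text
clock: 11.38
tool_pos: [599.3, -323.4, 87.3]
orientation: [[0.992, -0.126, -0.015], [-0.126, -0.992, -0.01], [-0.014, 0.012, -1.0]]
wrist_force: [-0.2, 0.4, -0.3]
grip_width: 0.717
```

```bash
python3 -c "
from h import *
st()
im=get_image('wrist');cv2.imwrite('pics/w11.png',im[:,:,::-1])
"
```

```text
t11.38 [ 599.34  -323.357   87.261] head -7.3 F [-0.199  0.389 -0.299] w 0.717 tilt [-0.015 -0.01  -1.   ] q [ 0.769  0.819 -0.482  1.57   0.475  0.881 -0.02 ]
```

View pics/w11.png

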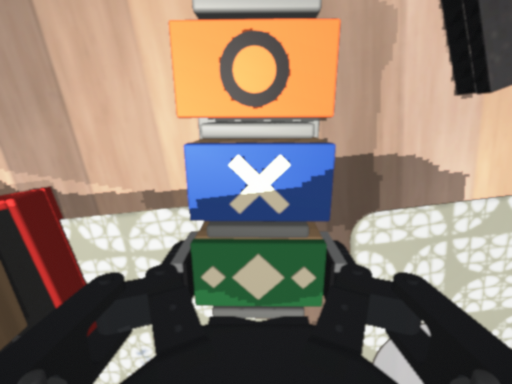

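Call:
{"method": "carry_out", "body": {"motion": [[[0,0,-0.006],0,0.75],[[0,0,-0.01],0,0.75],[[0,0,-0.012],0,0.75],[[0,0,-0.015],0,0.75],[[0,0,-0.02],0,0.75],[[0,0,-0.025],0,0.75],[[0,0,0],0,0.75]]}}

```text
clock: 12.02
tool_pos: [601.0, -322.2, 185.2]
orientation: [[0.992, -0.126, -0.014], [-0.126, -0.992, -0.01], [-0.012, 0.012, -1.0]]
wrist_force: [1.0, 0.1, -0.6]
grip_width: 0.719
```

```bash
python3 -c "
from h import *
st()
im=get_image('wrist');cv2.imwrite('pics/w12.png',im[:,:,::-1])
plan([(520,-250,180),(450,-150,110)],0.75,30,-2.5)
"
```

```text
t12.02 [ 600.996 -322.158  185.153] head -7.2 F [ 0.984  0.057 -0.58 ] w 0.719 tilt [-0.014 -0.01  -1.   ] q [ 0.799  0.701 -0.534  1.533  0.411  1.029  0.025]
[ [[-0.0222,-0.0154,0.0009],-0.083,0.75], [[-0.0209,-0.0171,0.0009],0.0,0.75], [[-0.0209,-0.0171,0.0009],0.0,0.75], [[-0.0209,-0.0171,0.0009],0.0,0.75], [[-0.0146,-0.0195,0.014],0.0,0.75], [[-0.0146,-0.0195,0.014],0.0,0.75], [[-0.0146,-0.0195,0.014],0.0,0.75], [[-0.0146,-0.0195,0.014],0.0,0.75] ]
[ [[-0.0146,-0.0195,0.014],0.0,0.75] ]
```

View pics/w12.png

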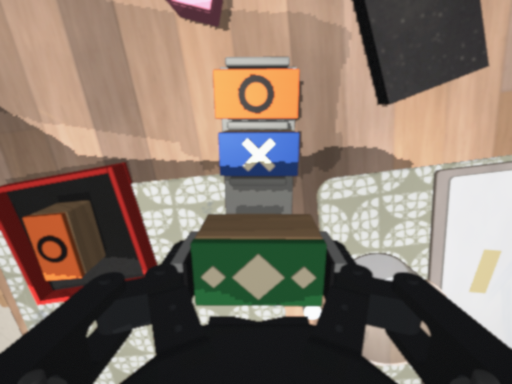

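```bash
python3 -c "
from h import *
plan([(520,-250,180),(450,-150,110)],0.75,27,-45,tmax=0.08)
"
```

```text
[ [[-0.0178,-0.0123,0.0008],0.073,0.75], [[-0.0186,-0.0109,0.0008],0.073,0.75], [[-0.0194,-0.0096,0.0008],0.073,0.75], [[-0.02,-0.0081,0.0008],0.073,0.75], [[-0.0205,-0.0066,0.0008],0.073,0.75], [[-0.0181,-0.0094,0.0117],0.073,0.75], [[-0.0187,-0.008,0.0117],0.073,0.75], [[-0.0192,-0.0066,0.0117],0.073,0.75] ]
[ [[-0.0197,-0.0052,0.0117],0.073,0.75], [[-0.02,-0.0037,0.0117],0.0,0.75], [[-0.02,-0.0037,0.0117],0.0,0.75] ]
```

Call:
{"method": "carry_out", "body": {"motion": [[[-0.018,-0.012,0.001],0.073,0.75],[[-0.0185,-0.011,0.001],0.073,0.75],[[-0.0195,-0.0095,0.001],0.073,0.75],[[-0.02,-0.008,0.001],0.073,0.75],[[-0.0205,-0.0065,0.001],0.073,0.75],[[-0.018,-0.0095,0.01],0.073,0.75],[[-0.0185,-0.008,0.01],0.073,0.75],[[-0.019,-0.0065,0.01],0.073,0.75]]}}

```text
clock: 12.73
tool_pos: [482.1, -199.0, 152.7]
orientation: [[0.738, -0.674, -0.009], [-0.675, -0.738, -0.014], [0.003, 0.016, -1.0]]
wrist_force: [0.6, -0.4, -1.1]
grip_width: 0.718
```

```bash
python3 -c "
from h import *
st()
plan([(450,-150,105)],0.75,27,-45,tmax=0.08)
"
```

```text
t12.73 [ 482.104 -199.029  152.681] head -42.4 F [ 0.646 -0.401 -1.056] w 0.718 tilt [-0.009 -0.014 -1.   ] q [ 0.678  0.476 -0.431  1.976  0.306  0.756 -0.677]
[ [[-0.019,-0.0051,0.0158],0.045,0.75], [[-0.0192,-0.0042,0.0158],0.0,0.75], [[-0.0192,-0.0042,0.0158],0.0,0.75] ]
```

Call:
{"method": "carry_out", "body": {"motion": [[[-0.019,-0.005,0.0155],0.03,0.75],[[-0.019,-0.005,0.0155],0,0.75],[[-0.012,-0.003,0.0155],0,0.75],[[0,0,0.005],0,0.75],[[0,0,0],0,0.75]]}}

```text
clock: 13.15
tool_pos: [450.5, -150.8, 100.0]
orientation: [[0.715, -0.699, -0.009], [-0.699, -0.715, -0.014], [0.003, 0.017, -1.0]]
wrist_force: [0.3, 0.1, -0.5]
grip_width: 0.717
```

```bash
python3 -c "
from h import *
st()
im=get_image('wrist');cv2.imwrite('pics/w13.png',im[:,:,::-1])
st()
"
```

```text
t13.15 [ 450.483 -150.792   99.961] head -44.4 F [ 0.334  0.106 -0.489] w 0.717 tilt [-0.009 -0.014 -1.   ] q [ 0.579  0.504 -0.39   2.106  0.361  0.601 -0.845]
t13.20 [ 450.69  -150.896  100.368] head -44.4 F [ 0.016 -0.021 -0.89 ] w 0.717 tilt [-0.009 -0.014 -1.   ] q [ 0.579  0.504 -0.391  2.105  0.361  0.601 -0.844]
```

View pics/w13.png

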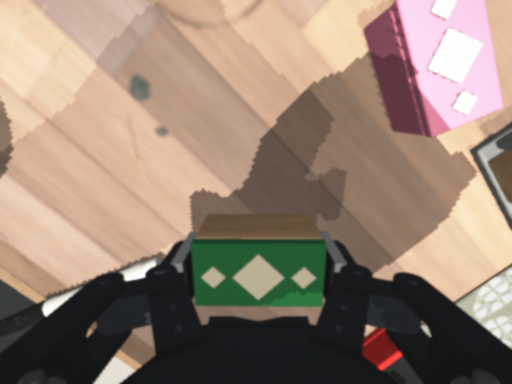

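```bash
python3 -c "
from h import *
c=get_calibration('top');print(p2w(c,[[289,247],[267,291]],3))
c=get_calibration('wrist');print(p2w(c,[[155,258],[100,280],[50,300]],3))
"
```

```text
[[ 381.705 -126.968    3.   ]
 [ 263.514  -78.137    3.   ]]
[[ 382.184 -119.135    3.   ]
 [ 340.331 -102.81     3.   ]
 [ 300.275  -87.186    3.   ]]
```

Call:
{"method": "carry_out", "body": {"motion": [[[0,0,0.008],0,0.75],[[0,0,0.006],0,0.75],[[0,0,0.003],0,0.75],[[0,0,0],0,0.75]]}}

```text
clock: 13.53
tool_pos: [452.8, -153.8, 83.8]
orientation: [[0.713, -0.701, -0.005], [-0.701, -0.713, -0.016], [0.007, 0.015, -1.0]]
wrist_force: [0.2, 0.1, -0.4]
grip_width: 0.715
```

Call:
{"method": "carry_out", "body": {"motion": [[[0,0,0.002],0,0.75],[[0,0,0.0015],0,0.75],[[0,0,0],0,0.75]]}}

```text
clock: 13.78
tool_pos: [453.2, -154.6, 80.0]
orientation: [[0.712, -0.702, -0.005], [-0.702, -0.712, -0.016], [0.008, 0.015, -1.0]]
wrist_force: [-0.9, 1.0, -1.3]
grip_width: 0.713
```

Call:
{"method": "carry_out", "body": {"motion": [[[0,0,0.001],0,0.75],[[0,0,0.0005],0,0.75]]}}

```text
clock: 13.95
tool_pos: [453.4, -154.7, 79.1]
orientation: [[0.712, -0.702, -0.005], [-0.702, -0.712, -0.017], [0.008, 0.015, -1.0]]
wrist_force: [-6.6, 2.1, 24.7]
grip_width: 0.718
```

Call:
{"method": "carry_out", "body": {"motion": [[[0,0,-0.0005],0,0.6],[[0,0,0],0,0],[[0,0,0],0,0],[[0,0,0],0,0],[[0,0,0],0,0]]}}

```text
clock: 14.37
tool_pos: [453.8, -154.8, 80.3]
orientation: [[0.712, -0.702, -0.004], [-0.702, -0.712, -0.017], [0.009, 0.015, -1.0]]
wrist_force: [-0.2, -0.0, 0.1]
grip_width: 1.004
```

Call:
{"method": "carry_out", "body": {"motion": [[[0,0,-0.02],0,0],[[0,0,-0.04],0,0],[[0,0,-0.04],-0.12,0],[[0,0,-0.02],-0.12,0.2],[[0,0,0],-0.12,0.3],[[0,0,0],-0.12,0.3],[[0,0,0],-0.12,0.3],[[0,0,0],-0.12,0.3]]}}

```text
clock: 15.03
tool_pos: [454.1, -152.0, 206.3]
orientation: [[0.999, -0.034, -0.005], [-0.034, -0.999, -0.019], [-0.004, 0.019, -1.0]]
wrist_force: [0.2, 0.7, -0.6]
grip_width: 0.7
```

Call:
{"method": "carry_out", "body": {"motion": [[[0,0,0],-0.12,0.35],[[0,0,0],-0.12,0.35],[[0,0,0],-0.12,0.35],[[0,0,0],-0.12,0.35],[[0,0,0],-0.12,0.35],[[0,0,0],-0.12,0.35],[[0,0,0],-0.12,0.35],[[0,0,0],0,0.35]]}}

```text
clock: 15.7
tool_pos: [453.7, -152.4, 206.5]
orientation: [[0.662, 0.75, -0.004], [0.749, -0.662, -0.019], [-0.017, 0.01, -1.0]]
wrist_force: [0.6, 0.2, -0.1]
grip_width: 0.648
```

```bash
python3 -c "
from h import *
st();c=get_calibration('wrist')
im=get_image('wrist');cv2.imwrite('pics/w14.png',im[:,:,::-1])
for col in ['green','pink']:
    for ce,ar,ct,sz,a,m in tops('wrist',col,40,8,400,im,c): print(col,np.round(ce),ar,ct,np.round(sz,1),round(a,1))
st()
c=get_calibration('top');im=get_image('top')
for ce,ar,ct,sz,a,m in tops('top','green',40,5,60,im,c): print(np.round(ce),ar,ct,np.round(sz,1),round(a,1))
"
```

```text
t15.70 [ 453.67  -152.433  206.461] head 48.6 F [ 0.6    0.214 -0.143] w 0.648 tilt [-0.004 -0.019 -1.   ] q [ 0.95   0.399 -0.829  2.039  0.411  0.87   0.735]
green [258. 194.] 1602 [ 452.268 -155.78 ] [32.6 61.2] 135.4
pink [359. 255.] 628 [ 571.135 -120.654] [22.5 57.7] 2.2
t15.75 [ 453.671 -152.438  206.462] head 48.1 F [ 0.611 -0.167  0.345] w 0.650 tilt [-0.004 -0.019 -1.   ] q [ 0.949  0.399 -0.828  2.039  0.41   0.869  0.728]
[451. 188.] 511 [ 570.94  -537.955] [71.4 81.5] 104.4
[145. 216.] 226 [427.847 256.087] [34.3 63.4] 88.4
[150. 189.] 214 [498.717 253.664] [33.9 63.6] 87.8
[159. 141.] 199 [632.748 247.676] [33.9 63.5] 86.6
```

View pics/w14.png

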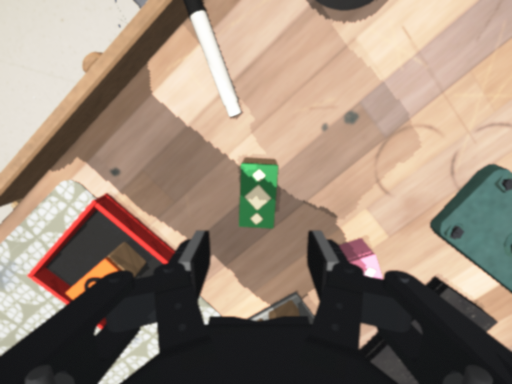

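```bash
python3 -c "
from h import *
R=sensors.observe()['orientation']
G=np.array([452.3,-155.6,66]); T=G-R[:,2]*54; print(T)
plan([T],0.35,30,45.3)
"
```

```text
[ 452.525 -154.559  119.989]
[ [[-0.0003,-0.0001,0.0288],0.046,0.35], [[-0.0003,-0.0001,0.0288],0.0,0.35], [[-0.0003,-0.0001,0.0288],0.0,0.35] ]
```

Call:
{"method": "carry_out", "body": {"motion": [[[0,0,0.029],0.046,0.35],[[0,0,0.029],0,0.35],[[0,0,0.025],0,0.35],[[0,0,0],0,0.35]]}}

```text
clock: 16.13
tool_pos: [454.4, -155.2, 122.2]
orientation: [[0.719, 0.695, -0.0], [0.695, -0.719, -0.022], [-0.016, 0.016, -1.0]]
wrist_force: [-2.0, 0.7, -1.1]
grip_width: 0.654
```

```bash
python3 -c "
from h import *
st();c=get_calibration('wrist')
im=get_image('wrist');cv2.imwrite('pics/w15.png',im[:,:,::-1])
for col in ['green','pink']:
    for ce,ar,ct,sz,a,m in tops('wrist',col,40,8,400,im,c): print(col,np.round(ce),ar,ct,np.round(sz,1),round(a,1))
st()
R=sensors.observe()['orientation']
G=np.array([452.3,-155.6,29]); T=G-R[:,2]*54; print(T)
plan([T],0.35,12,45.3)
"
```

```text
t16.13 [ 454.426 -155.168  122.182] head 44.0 F [-2.013  0.727 -1.079] w 0.654 tilt [-0.    -0.022 -1.   ] q [ 0.833  0.533 -0.697  2.086  0.563  0.708  0.531]
green [257. 227.] 3607 [ 452.195 -155.676] [33.2 61.2] 135.8
pink [374. 344.] 759 [ 569.435 -162.472] [21.5 36.4] 170.5
t16.18 [ 455.205 -155.007  124.095] head 44.1 F [0.184 0.254 0.713] w 0.647 tilt [ 0.001 -0.023 -1.   ] q [ 0.834  0.531 -0.699  2.084  0.56   0.71   0.534]
[ 452.256 -154.377   82.986]
[ [[-0.0003,-0.0008,0.0103],-0.021,0.35], [[-0.0002,-0.0008,0.0103],0.0,0.35], [[-0.0002,-0.0008,0.0103],0.0,0.35], [[-0.0002,-0.0008,0.0103],0.0,0.35] ]
```

View pics/w15.png

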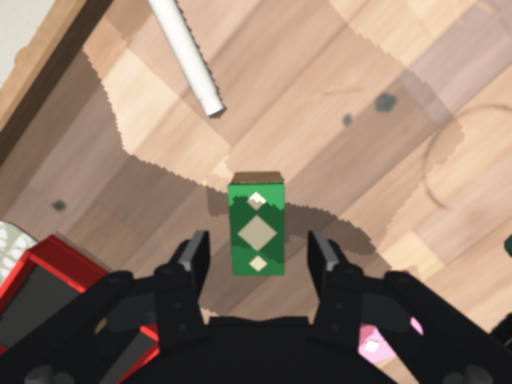

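Call:
{"method": "carry_out", "body": {"motion": [[[0,-0.001,0.0103],-0.025,0.35],[[0,-0.001,0.0103],0,0.35],[[0,-0.001,0.0103],0,0.35],[[0,-0.001,0.0085],0,0.35],[[0,0,0],0,0.35]]}}

```text
clock: 16.6
tool_pos: [454.3, -153.5, 85.7]
orientation: [[0.704, 0.71, 0.006], [0.71, -0.703, -0.025], [-0.014, 0.022, -1.0]]
wrist_force: [-0.6, 0.1, -0.1]
grip_width: 0.652
```

```bash
python3 -c "
from h import *
st()
R=sensors.observe()['orientation']
G=np.array([452.3,-155.6,29]); T=G-R[:,2]*54; print(T)
plan([T],0.35,12,45.6)
"
```

```text
t16.60 [ 454.277 -153.455   85.706] head 45.3 F [-0.553  0.086 -0.099] w 0.652 tilt [ 0.006 -0.025 -1.   ] q [ 0.782  0.594 -0.64   2.101  0.644  0.635  0.479]
[ 452.    -154.229   82.982]
[ [[-0.0021,-0.0011,0.0027],-0.006,0.35] ]
```

Call:
{"method": "carry_out", "body": {"motion": [[[-0.002,-0.001,0.0025],-0.005,0.35],[[0,0,0],0,0.35],[[0,0,0],0,0.9],[[0,0,0],0,0.9],[[0,0,0],0,0.9],[[0,0,0],0,0.9],[[0,0,0],0,0.9]], "grip_force": 50}}

```text
clock: 17.18
tool_pos: [452.5, -154.6, 84.2]
orientation: [[0.701, 0.714, 0.007], [0.713, -0.7, -0.026], [-0.014, 0.023, -1.0]]
wrist_force: [0.4, 0.2, -1.1]
grip_width: 0.392
```

```bash
python3 -c "
from h import *
st()
im=get_image('wrist');cv2.imwrite('pics/w16.png',im[:,:,::-1])
plan([(453,-154,150),(400,-60,210),(400,40,210),(470,170,200)],0.9,30,-2.5)
"
```

```text
t17.18 [ 452.489 -154.627   84.16 ] head 45.5 F [ 0.352  0.238 -1.139] w 0.392 tilt [ 0.007 -0.026 -1.   ] q [ 0.784  0.594 -0.638  2.106  0.65   0.629  0.482]
[ [[-0.0001,0.0005,-0.0219],0.12,0.9], [[0.0,0.0005,-0.0219],0.12,0.9], [[0.0001,0.0005,-0.0219],0.12,0.9], [[-0.0017,-0.0212,-0.0126],0.12,0.9], [[-0.0043,-0.0208,-0.0126],0.12,0.9], [[-0.0067,-0.0202,-0.0126],0.12,0.9], [[-0.0091,-0.0192,-0.0126],0.12,0.9], [[-0.0113,-0.018,-0.0126],0.0,0.9] ]
[ [[-0.0011,-0.025,-0.0007],0.0,0.9], [[-0.0011,-0.025,-0.0007],0.0,0.9], [[-0.0011,-0.025,-0.0007],0.0,0.9], [[-0.0011,-0.025,-0.0007],0.0,0.9], [[0.0128,-0.0266,0.0014],0.0,0.9], [[0.0128,-0.0266,0.0014],0.0,0.9], [[0.0128,-0.0266,0.0014],0.0,0.9], [[0.0128,-0.0266,0.0014],0.0,0.9] ]
[ [[0.0128,-0.0266,0.0014],0.0,0.9] ]
```

View pics/w16.png

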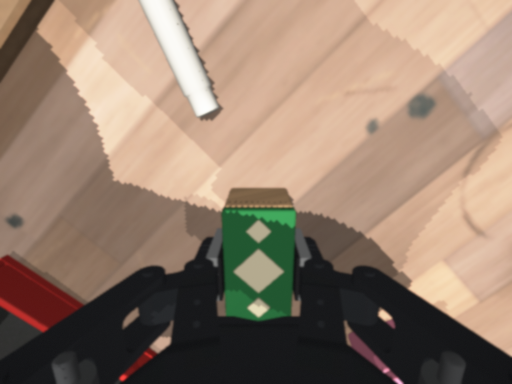

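Call:
{"method": "carry_out", "body": {"motion": [[[0,0,-0.008],0,0.9],[[0,0,-0.022],0,0.9],[[0,0,-0.022],0.12,0.9],[[0,-0.021,-0.013],0.12,0.9],[[-0.002,-0.021,-0.013],0.12,0.9],[[-0.005,-0.021,-0.013],0.12,0.9],[[-0.0075,-0.02,-0.013],0.12,0.9],[[-0.01,-0.018,-0.013],0.12,0.9]]}}

```text
clock: 17.9
tool_pos: [384.7, -66.7, 204.2]
orientation: [[0.999, 0.052, 0.005], [0.052, -0.998, -0.022], [0.004, 0.022, -1.0]]
wrist_force: [1.0, 0.4, 0.3]
grip_width: 0.391
```

```bash
python3 -c "
from h import *
st()
plan([(400,-60,210),(400,40,210),(470,170,200),(560,246,195)],0.9,30,-2.5)
"
```

```text
t17.90 [384.687 -66.746 204.225] head 3.0 F [1.016 0.427 0.334] w 0.391 tilt [ 0.005 -0.022 -1.   ] q [ 0.755  0.196 -0.727  2.241  0.221  0.759 -0.07 ]
[ [[0.0157,-0.0058,-0.0058],0.096,0.9], [[-0.0011,-0.025,-0.0005],0.0,0.9], [[-0.0011,-0.025,-0.0005],0.0,0.9], [[-0.0011,-0.025,-0.0005],0.0,0.9], [[-0.0011,-0.025,-0.0005],0.0,0.9], [[0.0128,-0.0266,0.0015],0.0,0.9], [[0.0128,-0.0266,0.0015],0.0,0.9], [[0.0128,-0.0266,0.0015],0.0,0.9] ]
[ [[0.0128,-0.0266,0.0015],0.0,0.9], [[0.0128,-0.0266,0.0015],0.0,0.9], [[0.0216,-0.02,0.001],0.0,0.9], [[0.0216,-0.02,0.001],0.0,0.9], [[0.0216,-0.02,0.001],0.0,0.9], [[0.0216,-0.02,0.001],0.0,0.9] ]
```

Call:
{"method": "carry_out", "body": {"motion": [[[0.012,-0.01,-0.003],0.096,0.9],[[0,-0.025,0],0,0.9],[[0,-0.025,0],0,0.9],[[0,-0.025,0],0,0.9],[[0,-0.025,0],0,0.9],[[0.012,-0.026,0.001],0,0.9],[[0.013,-0.026,0.001],0,0.9],[[0.013,-0.026,0.001],0,0.9]]}}

```text
clock: 18.57
tool_pos: [441.3, 126.5, 207.5]
orientation: [[0.998, -0.062, 0.013], [-0.062, -0.998, -0.031], [0.015, 0.03, -0.999]]
wrist_force: [0.6, -0.8, -1.5]
grip_width: 0.387
```

```bash
python3 -c "
from h import *
st()
plan([(470,170,200),(562,246,200)],0.9,30,-2.5)
"
```

```text
t18.57 [441.324 126.526 207.52 ] head -3.5 F [ 0.643 -0.759 -1.538] w 0.387 tilt [ 0.013 -0.031 -0.999] q [ 0.306  0.342 -0.773  2.084  0.365  0.844 -0.748]
[ [[0.0129,-0.0227,0.0033],-0.018,0.9], [[0.0133,-0.0225,0.0033],0.0,0.9], [[0.0221,-0.02,-0.0003],0.0,0.9], [[0.0221,-0.02,-0.0003],0.0,0.9], [[0.0221,-0.02,-0.0003],0.0,0.9], [[0.0221,-0.02,-0.0003],0.0,0.9] ]
```

Call:
{"method": "carry_out", "body": {"motion": [[[0.013,-0.0225,0.002],-0.016,0.9],[[0.013,-0.0225,0.001],0,0.9],[[0.021,-0.02,0],0,0.9],[[0.021,-0.018,0],0,0.9],[[0.02,-0.015,0],0,0.9],[[0.015,-0.008,0],0,0.9],[[0,0,0],0,0.9]]}}

```text
clock: 19.15
tool_pos: [553.1, 239.8, 205.8]
orientation: [[0.999, -0.038, 0.013], [-0.038, -0.999, -0.028], [0.014, 0.027, -1.0]]
wrist_force: [0.1, 0.9, -0.4]
grip_width: 0.393
```

```bash
python3 -c "
from h import *
st();c=get_calibration('wrist')
im=get_image('wrist');cv2.imwrite('pics/w17.png',im[:,:,::-1])
for ce,ar,ct,sz,a,m in tops('wrist','green',48,8,400,im,c): print(np.round(ce),ar,ct,np.round(sz,1),round(a,1))
st()
for r in cut_out('wrist','kit_tray'): print(r['p'],rectfit(c,r['region'],48))
"
```

```text
t19.15 [553.083 239.813 205.773] head -2.2 F [ 0.098  0.902 -0.387] w 0.393 tilt [ 0.013 -0.028 -1.   ] q [ 0.055  0.589 -0.712  1.738  0.484  0.997 -0.886]
[258. 259.] 5813 [552.795 164.955] [ 68.4 125.5] 87.8
[113. 183.] 2033 [429.088 254.056] [34.9 61.2] 87.4
[194. 182.] 1974 [499.267 251.96 ] [34.6 61.3] 87.4
[342. 183.] 1834 [629.935 245.924] [34. 61.] 87.5
t19.20 [551.881 239.454 205.722] head -2.1 F [-1.306  0.291 -0.11 ] w 0.387 tilt [ 0.012 -0.028 -1.   ] q [ 0.055  0.587 -0.713  1.741  0.483  0.996 -0.886]
0.91 (array([531.502, 251.624]), [91.394287109375, 313.4190979003906], np.float32(177.39641), array([535.421, 257.94 ], dtype=float32))
```

View pics/w17.png

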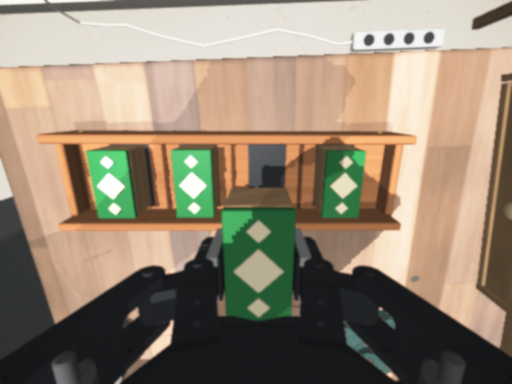

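```bash
python3 -c "
from h import *
c=get_calibration('wrist')
im=get_image('wrist');o=im[110:250,20:440,::-1];cv2.imwrite('pics/w18.png',cv2.resize(o[:, 190:320],None,fx=6,fy=4,interpolation=cv2.INTER_NEAREST))
cv2.imwrite('pics/w18b.png',np.vstack([cv2.resize(o[:,:100],None,fx=6,fy=4,interpolation=cv2.INTER_NEAREST)]));cv2.imwrite('pics/w18c.png',cv2.resize(o[:,310:410],None,fx=6,fy=4,interpolation=cv2.INTER_NEAREST))
"
```

```text
(no output)
```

View pics/w18.png

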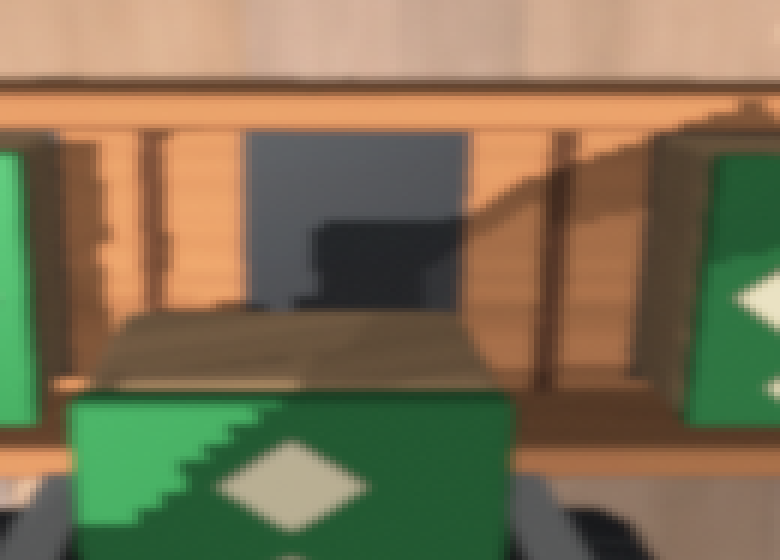

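View pics/w18b.png

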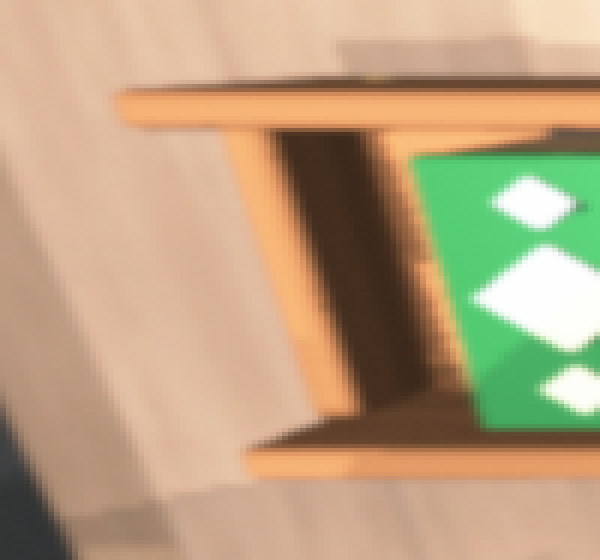

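View pics/w18c.png

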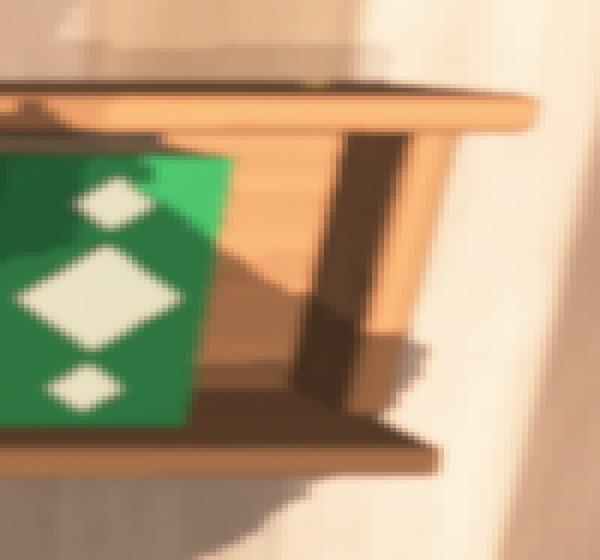

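```bash
python3 -c "
from h import *
c=get_calibration('wrist')
print('walls',p2w(c,[[39.5,137.5],[419.7,137.5],[61,225.5],[403.3,225.5]],48)[:,:2])
print('pad',p2w(c,[[250.8,150],[287.8,150]],8.5)[:,:2]);print('ridge',p2w(c,[[235.3,150],[303.8,150]],11)[:,:2])
w=p2w(c,[[39.5,137.5],[419.7,137.5],[61,225.5],[403.3,225.5]],48)[:,:2];print(w.mean(0))
u=np.array([w[1]-w[0],w[3]-w[2]]).mean(0);u/=np.linalg.norm(u);print(u,[w.mean(0)+k*68*u for k in(-1.5,-.5,.5,1.5)])
st()
"
```

```text
walls [[375.999 295.011]
 [689.678 282.385]
 [372.964 216.545]
 [686.046 202.5  ]]
pad [[547.62  272.181]
 [584.173 270.688]]
ridge [[532.542 273.152]
 [599.574 270.413]]
[531.172 249.11 ]
[ 0.999 -0.043] [array([429.264, 253.447]), array([497.203, 250.556]), array([565.141, 247.665]), array([633.08 , 244.774])]
t19.30 [550.708 238.146 205.57 ] head -2.2 F [-0.213  0.342 -1.094] w 0.393 tilt [ 0.012 -0.029 -0.999] q [ 0.057  0.585 -0.713  1.744  0.483  0.996 -0.886]
```

```bash
python3 -c "
from h import *
plan([(564.4,249.6,205),(564.4,249.6,155)],0.9,18,-2.5)
"
```

```text
[ [[0.0132,-0.012,0.0004],0.006,0.9], [[-0.0002,-0.0005,0.0167],0.0,0.9], [[-0.0002,-0.0005,0.0167],0.0,0.9], [[-0.0002,-0.0005,0.0167],0.0,0.9] ]
```

Call:
{"method": "carry_out", "body": {"motion": [[[0.0132,-0.011,0],0.005,0.9],[[0,0,0.016],0,0.9],[[0,0,0.016],0,0.9],[[0,0,0.016],0,0.9],[[0,0,0],0,0.9]]}}

```text
clock: 19.72
tool_pos: [562.8, 244.2, 157.3]
orientation: [[0.999, -0.045, 0.013], [-0.044, -0.999, -0.031], [0.014, 0.031, -0.999]]
wrist_force: [-0.8, 0.2, -1.5]
grip_width: 0.388
```

```bash
python3 -c "
from h import *
st()
R=sensors.observe()['orientation'];T=np.array([565,248,0])-R[:,2]*54;T[2]=115;print(T)
plan([T],0.9,12,-2.5)
"
```

```text
t19.72 [562.844 244.208 157.297] head -2.5 F [-0.756  0.234 -1.546] w 0.388 tilt [ 0.013 -0.031 -0.999] q [ 0.015  0.665 -0.668  1.737  0.54   0.933 -0.93 ]
[564.308 249.683 115.   ]
[ [[0.0002,-0.0017,0.0105],-0.001,0.9], [[0.0002,-0.0017,0.0105],0.0,0.9], [[0.0002,-0.0017,0.0105],0.0,0.9], [[0.0002,-0.0017,0.0105],0.0,0.9] ]
```

Call:
{"method": "carry_out", "body": {"motion": [[[0.0015,-0.006,0.005],0,0.9],[[0,-0.0005,0.007],0,0.9],[[0,0,0.004],0,0.9],[[0,0,0],0,0.9]]}}

```text
clock: 20.05
tool_pos: [564.2, 249.8, 140.8]
orientation: [[0.999, -0.045, 0.013], [-0.045, -0.999, -0.032], [0.014, 0.031, -0.999]]
wrist_force: [0.3, -0.4, -1.2]
grip_width: 0.389
```

```bash
python3 -c "
from h import *
st()
R=sensors.observe()['orientation'];T=np.array([565,248,0])-R[:,2]*54;T[2]=97;print(T)
im=get_image('wrist');cv2.imwrite('pics/w19.png',im[:,:,::-1])
plan([T],0.9,8,-2.5)
"
```

```text
t20.05 [564.231 249.802 140.789] head -2.6 F [ 0.267 -0.379 -1.245] w 0.389 tilt [ 0.013 -0.032 -0.999] q [-0.004  0.692 -0.654  1.734  0.558  0.913 -0.95 ]
[564.317 249.704  97.   ]
[ [[-0.0001,-0.0002,0.0074],-0.001,0.9], [[-0.0001,-0.0002,0.0074],0.0,0.9], [[-0.0001,-0.0002,0.0074],0.0,0.9], [[-0.0001,-0.0002,0.0074],0.0,0.9], [[-0.0001,-0.0002,0.0074],0.0,0.9], [[-0.0001,-0.0002,0.0074],0.0,0.9] ]
```

View pics/w19.png

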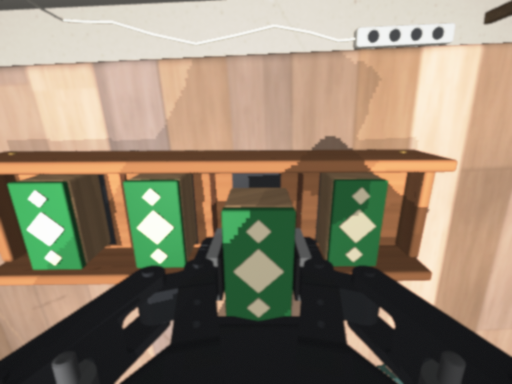

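Call:
{"method": "carry_out", "body": {"motion": [[[0,0,0.0075],0,0.9],[[0,0,0.0075],0,0.9],[[0,0,0.0075],0,0.9],[[0,0,0],0,0.9]]}}

```text
clock: 20.43
tool_pos: [565.1, 249.1, 117.6]
orientation: [[0.999, -0.045, 0.015], [-0.045, -0.999, -0.031], [0.016, 0.03, -0.999]]
wrist_force: [-0.1, -0.2, -0.9]
grip_width: 0.385
```

```bash
python3 -c "
from h import *
st()
R=sensors.observe()['orientation'];T=np.array([565,248,0])-R[:,2]*54;T[2]=96;print(T)
plan([T],0.9,8,-2.5)
"
```

```text
t20.43 [565.123 249.092 117.64 ] head -2.6 F [-0.081 -0.227 -0.892] w 0.385 tilt [ 0.015 -0.031 -0.999] q [-0.017  0.722 -0.634  1.742  0.584  0.875 -0.968]
[564.203 249.673  96.   ]
[ [[-0.0004,-0.0004,0.0072],-0.001,0.9], [[-0.0004,-0.0004,0.0072],0.0,0.9], [[-0.0004,-0.0004,0.0072],0.0,0.9] ]
```

Call:
{"method": "carry_out", "body": {"motion": [[[-0.0008,-0.0006,0.0072],0,0.9],[[-0.0006,-0.0004,0.0072],0,0.9],[[-0.0004,0,0.0055],0,0.9],[[0,0,0],0,0.9]]}}

```text
clock: 20.77
tool_pos: [563.3, 249.5, 95.0]
orientation: [[0.999, -0.045, 0.014], [-0.045, -0.999, -0.031], [0.015, 0.031, -0.999]]
wrist_force: [0.2, 0.2, -2.3]
grip_width: 0.39
```

Call:
{"method": "carry_out", "body": {"motion": [[[0.0005,0,0.0015],0,0.9],[[0,0,0],0,0.9],[[0,0,0.001],0,0.9]]}}

```text
clock: 21.02
tool_pos: [563.9, 249.6, 92.2]
orientation: [[0.999, -0.045, 0.014], [-0.045, -0.999, -0.031], [0.015, 0.03, -0.999]]
wrist_force: [0.2, 0.1, -1.1]
grip_width: 0.393
```

Call:
{"method": "carry_out", "body": {"motion": [[[0,0,0.001],0,0.9],[[0,0,0.0005],0,0.9]]}}

```text
clock: 21.18
tool_pos: [563.9, 249.6, 91.7]
orientation: [[0.999, -0.045, 0.014], [-0.045, -0.999, -0.032], [0.016, 0.031, -0.999]]
wrist_force: [-5.9, -3.0, 10.6]
grip_width: 0.39
```

Contact at 10 N; release gently.

Call:
{"method": "carry_out", "body": {"motion": [[[0,0,0],0,0.55],[[0,0,0],0,0.45],[[0,0,0],0,0.45],[[0,0,0],0,0.45]]}}

```text
clock: 21.52
tool_pos: [564.5, 249.8, 92.7]
orientation: [[0.999, -0.045, 0.016], [-0.045, -0.999, -0.031], [0.017, 0.03, -0.999]]
wrist_force: [-0.3, 0.4, 0.1]
grip_width: 0.552
```

Call:
{"method": "carry_out", "body": {"motion": [[[0,0,-0.006],0,0.45],[[0,0,-0.012],0,0.45],[[0,0,-0.02],0,0.45],[[0,0,-0.03],0,0.45],[[0,0,-0.03],0,0.45],[[0,0,-0.03],0,0.45],[[0,0,0],0,0.45]]}}

```text
clock: 22.1
tool_pos: [561.2, 254.6, 229.9]
orientation: [[0.999, -0.043, 0.014], [-0.043, -0.999, -0.031], [0.015, 0.03, -0.999]]
wrist_force: [0.6, 0.3, 0.1]
grip_width: 0.552
```

```bash
python3 -c "
from h import *
st();c=get_calibration('wrist')
im=get_image('wrist');cv2.imwrite('pics/w20.png',im[:,:,::-1])
for ce,ar,ct,sz,a,m in tops('wrist','green',48,8,400,im,c): print(np.round(ce),ar,ct,np.round(sz,1),round(a,1))
c=get_calibration('top');im=get_image('top');cv2.imwrite('pics/t3.png',im[:,:,::-1])
for col in ['green','orange','blue']:
  for ce,ar,ct,sz,a,m in tops('top',col,48,6,60,im,c): print(col,np.round(ce),ar,ct,np.round(sz,1),round(a,1))
cv2.imwrite('pics/s3.png',get_image('scene')[:,:,::-1])
st()
"
```

```text
t22.10 [561.212 254.627 229.922] head -2.5 F [0.572 0.301 0.114] w 0.552 tilt [ 0.014 -0.031 -0.999] q [ 0.036  0.582 -0.721  1.685  0.47   1.055 -0.889]
[120. 192.] 1593 [429.034 254.355] [35.1 62. ] 87.3
[192. 191.] 1560 [499.568 251.959] [34.5 62.6] 86.3
[325. 191.] 1459 [629.714 245.944] [33.8 61.7] 88.2
[259. 192.] 1441 [565.076 247.298] [33.7 61.5] 87.5
green [452. 187.] 490 [ 568.761 -536.823] [71.6 76.8] 137.6
orange [374. 240.] 254 [ 416.579 -339.033] [34.2 62.7] 88.3
orange [337. 165.] 216 [ 607.781 -236.388] [34.3 61.3] 172.1
blue [354. 167.] 207 [ 604.3   -280.233] [34.4 59.7] 173.2
t22.25 [560.037 252.891 223.928] head -2.5 F [-0.055 -0.495  0.104] w 0.548 tilt [ 0.008 -0.034 -0.999] q [ 0.034  0.588 -0.717  1.69   0.473  1.05  -0.891]
```

View pics/w20.png

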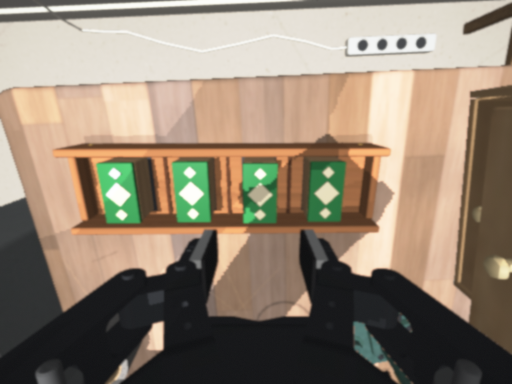

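View pics/t3.png

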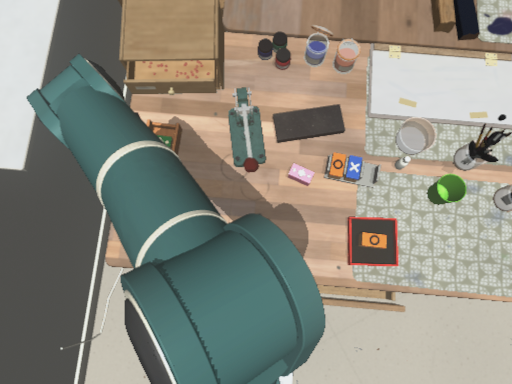

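All four bays hold green blocks (px 120, 192, 259 and 325; row ~191). The new one is at (565.1, 247.3), 87.5°, against my bay estimate of (565, 248). The ring block lies in the red tray at (374,240), and the rack ring and cross read the same as at the start.

```bash
python3 -c "
from h import *
print(robot.finish_job())"
```

```text
the job is handed in; nothing more can be done
None
```

I swapped the blocks and handed the job in at about 22 s of the 72 s. No verdict came back.

**What I did:**
- I took the orange ring block out of its bay by its long sides and set it face up in the red returns tray.
- I lifted the green block out of the rack by its ends, stood it on the bare table and let go.
- I then took it again by its long sides and seated it in the empty bay.

**Last checks:**
- **Green block:** the wrist camera put it at (565.1, 247.3) mm, turned 87.5°. I estimated the bay centre at about (565, 248) mm and the tray at 87.5°, so it is within about 1 mm. It looked flat.
- **Ring block:** the top camera put it at (416.6, −339) mm. The tray centre is at about (415, −341) mm, and the block lies flat.
- **Other blocks:** the three green kit blocks were within about 1 mm of where they started. The rack's ring and cross blocks gave the same readings as at the start.
- **Gripper:** it was clear of everything, with no contact force.

**Less clean:**
- When I set down the ring block, the wrist force rose briefly to about 85 N, against the 120 N limit.
- The tool drifted up to about 0.03 rad off vertical, but this did not affect the placing.
- In the final top view the arm hid the kit tray, so its final state rests on the wrist camera alone.

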